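Retrieve a wedged filter cassette and latch it into its test dock

ROBOT

A 6-joint arm with a two-finger parallel gripper is mounted at the origin on a cart in front of the work surface, level with it; the furniture and walls round the work are solid. World frame = base frame: x ahead of the robot, y to its left, z up, the work surface at z = 0. Lengths are in m, angles in rad, forces in N, time in s.
With the tool pointing down it reaches from about 0.35 to 0.775 m from the base axis. Payload 7.3 kg.
Tool frame: the origin (TCP) lies midway between the tips of the shut fingers; the grasp point (between the pads) lies 19 mm behind it (robot.grip_depth is the z of the grasp point in the tool frame, in m); z points along the fingers, y is the line along which they close (so a half turn about z gives the same grasp; the last joint's range is limited). The gripper opens to 92 mm and grips with 3 to 60 N. Pads are 19 mm wide; open, the fingers measure 130 mm over their backs; the gripper's body (75 mm by 190 mm) begins 47 mm behind the grasp point.
Start: joints at [1.173, 0.342, 1.524, -0, 1.275, -0.146], TCP at [0.131, 0.508, 0.227] pointing down, gripper open.
Joint ranges: [-2.53, 2.53], [-0.77, 2.02], [0.04, 2.7], [-1, 4.14], [0.28, 2.66], [-3.11, 3.11]. Speed limits (rad/s): [2.57, 2.57, 3.14, 3.14, 3.14, 3.14].

INTERFACE

Orientations are given as [roll, pitch, yaw] about the fixed x, y, z axes, in that order (R = Rz(yaw) Ry(pitch) Rx(roll)).
In Python, from cell import robot, viewer gives the robot as it stands.
- The arm moves only by the tool step_arm, never from a script. Its argument "increments" is a list of rows, each an object with "delta_pos": the shift along the tool's x, y, z in cm, a list of three; "dr": the turn, a rotation vector about the tool's x, y, z in degrees, a list of three; "fingers": the closure, from -1 (fully open) to 1 (shut), so that 0 is half open. In form: [{"delta_pos": [tx, ty, tz], "dr": [wx, wy, wz], "fingers": fingers}, ...]. A call has exactly 5 rows; each row is the pose to reach, as a shift and turn from the pose commanded when the call began, along the tool's axes at that moment; what a row does not reach only later rows make up. A row lasts 1/8 s, in which the tool goes at most 62.5 mm and 10.7 degrees, less where a joint would pass 70% of its speed; a pose out of reach is approached as far as the arm can. A call with a gripper value outside its range is refused whole. The fingers move at their own pace and stop on an object; "newtons" is the grip in N (left out, the last holds). Time passes only in rows, so rows that repeat a pose let the fingers close, or fill a call up. It gives the time, the measured TCP pose, the force, the opening and the grip force at its end, in the units of the state.
- robot.observe(): the state, without advancing time (a new reading comes with each control period).
- viewer.read_camera(name): name is "scene" or "side" or "wrist"; returns the picture (480x640x3 uint8, red, green, blue); there is no depth.
- viewer.camera_params(name): a dict with "K" (3x3 intrinsics, pixels), "T" (4x4, takes a point from camera to world coordinates). Camera axes: x right, y down, z forward; pixel columns grow to the right and rows downward; lengths in m; the calibration is good to about 2 mm. The wrist camera is an equidistant fisheye: a pixel r from the principal point sees the ray r / f radians off the axis. A picture is of the moment at which its call begins: read the wrist's pose just before it. camera_params takes no time and is no camera call; for the wrist camera it gives the pose at the moment of the call.
- robot.hand_in(): hands the job in; it is judged then, once.
The state is a dict: "time": time; "qpos": joint angles; "qvel": joint speeds; "joint_efforts": joint torques, N m; "tool_pos": TCP position; "tool_rot": TCP orientation; "contact_force": force on the tool from outside, world axes, zero at the start; "torque": the same for the moment, N m; "opening": finger opening in m; "grip_force": force on a finger pad.
Only numpy, scipy, OpenCV 4.12 (cv2) and the standard library are available. Lean on these libraries where they do the work, as an engineer would, in place of code of your own. Each camera call takes 0.05 s, during which the arm holds its last target. There are 200 camera calls.

TASK

Draw the ribbed cassette with the brass connector straight up out of the rack gap it is wedged in, and lay it flat on the open bench, well outside the dock, ribbed face up, and let go. Then pick it up again, bring it to the dock's mouth and slide it in, connector first, until the sprung pawl has clicked out behind it. Leave the plain blank in its gap and do not disturb the bottle, tin, heat sink and adapter.

Things in the scene. Friction and masses are not known exactly. Their poses are not given: they have to be found in the camera images.
- cassette: Aluminium block 74 long (own x) x 13 thick (y, ribs included) x 52 high (z), 0.08 to 0.17 kg. Upright ribs on its +y broad face; brass stub 8 thick, 10 long on its +x end. Origin: middle of the long narrow face it stands on. It starts upright in one of the rack's gaps, axes along the rack's. Stands stably when set down upright, topples flat when pushed near the top. Flat with ribs up: own y up.
- cassette_mid (a point): Centre of the cassette's block, 26 mm from its origin along own z; 6.5 mm above the bench when it lies flat.
- cassette_nose (a point): Centre of the cassette's connector-end face (root of the stub), 37 mm from cassette_mid along the cassette's +x.
- blank: Plain aluminium filler plate in the other gap: 74 x 13 x 44 high, no ribs, no connector; origin in the middle of its underside, axes as the cassette's. Stays where it is.
- rack: Fixed rack; origin: centre of its underside, z up. Base 86 (x) x 92 (y) x 6 mm. Two gaps along x, 66 long, 15 wide, at y = +27.5 and -27.5, open above and at both ends: floor 6, tops of the 4 mm walls 38 mm above the bench, so 20 mm of the cassette stand out (12 of the blank). A sprung leaf in each gap presses the part against the +y wall: pulling it up takes up to 8 N.
- dock: Fixed dock, two rails on the bench; the cassette lies flat on the bench between them. Origin: on the bench at the seated cassette's centre; x = the way in, y left, z up. Rails x -66 to +45, 20 mm high (left one 8 mm before x = -34), inner faces y = +-27.5, outer +-35.5, ears to +-49 at x = 9 to 31. Lips over the channel from x = -30 on, 6 mm wide, underside at 17 mm. Corner stops at x = +39.5, bridge above.
- dock_mouth (a point): Centre of the dock's mouth on the bench, at x = -77 mm in the dock's frame. From here to x = -66 flanks flare in to the rails. The dock is open from above and free of lips from here to x = -30, so fingers can follow and push the cassette's rear end.
- pawl (a joint): Angle of the sprung pawl in the dock's left (+y) rail, 8 to 14 mm above the bench, hinged at dock x = -64, y = +33 mm. 0: out, its free end (x about -40) stands 7 mm into the channel and blocks the way back. The cassette pushes it aside to about 0.3 (1 to 3 N); it springs back to 0 once the cassette's rear end is past x = -39.
- bottle: Small brown bottle with a black cap, 30 mm across, 73 mm tall, loose; origin centre of its underside.
- tin: Low round tin with a red lid, 59 mm across, 23 mm tall, loose; origin centre of its underside.
- sink: Finned heat sink 40 x 40 x 20 mm, loose; origin centre of its underside.
- adapter: Beige USB adapter with a rounded flat body, 51 (own x) x 24 x 9 mm, loose; origin centre of its underside.
Mind the look-alikes: they are no part of the job. Leave any green look-alike of the cassette alone.

How it is judged:
On the way, in this order (a step that is already met when the one before it is completed fails the run):
1. the cassette is drawn up clear of its gap (z of cassette_mid in the frame of rack above 0.068 m), for 0.1 s.
2. the cassette lies flat on the open bench, ribs up, let go, more than 100 mm (centre to centre) from its seat in the dock (angle between cassette's own y axis and vertical below 0.12 rad and height (world z) of cassette_mid below 0.011 m and contact force between cassette and the fingers below 0.1 N and contact force between cassette and rack below 0.1 N and linear speed of cassette below 0.02 m/s and horizontal distance between cassette_mid and dock above 0.1 m), for 0.2 s.
3. the cassette is picked up again, at least about 10 mm off the bench (height (world z) of cassette_mid above 0.0165 m), for 0.1 s.
At the end, for the whole second after the job is handed in: Cassette flat in the dock, ribs up (0.1 rad), connector towards the stops, centre -4 to +5 mm along and 4 mm across from the dock's origin, pawl back out behind it (below 0.1 rad), let go, at rest; blank within 10 mm, bottle, tin, heat sink and adapter within 20 mm of their starts (x of cassette_mid in the frame of dock between -0.004 and 0.005 m and y of cassette_mid in the frame of dock between -0.004 and 0.004 m and x of cassette_nose in the frame of dock above 0.03 m and height (world z) of cassette_mid below 0.011 m and angle between cassette's own y axis and vertical below 0.1 rad and value of joint pawl below 0.1 rad and linear speed of cassette below 0.01 m/s and contact force between cassette and the fingers below 0.1 N and distance of blank from where it was at the start of the episode below 0.01 m and distance of each of bottle, tin, sink, adapter from where it was at the start of the episode below 0.02 m); the robot touches nothing.
It fails at once if the blank is shifted more than 10 mm (distance of blank from where it was at the start of the episode above 0.01 m).
It fails at once if the bottle is shifted more than 20 mm (distance of bottle from where it was at the start of the episode above 0.02 m).
It fails at once if the tin is shifted more than 20 mm (distance of tin from where it was at the start of the episode above 0.02 m).
It fails at once if the heat sink is shifted more than 20 mm (distance of sink from where it was at the start of the episode above 0.02 m).
It fails at once if the adapter is shifted more than 20 mm (distance of adapter from where it was at the start of the episode above 0.02 m).
It also fails if it takes over 64 s, if anything falls off the work surface, if the arm or the gripper's body presses on something with over 40 N, if the wrist force passes 120 N, or if a joint passes its speed limit or range.

## Working session

There is one attempt and no reset: what is moved stays moved. The work goes in short steps, Python scripts to look and compute and a tool call to move; the robot and the scene stay as the last step left them, time stands still between calls to the robot, and variables do not carry over. Pictures are saved under pics/ and viewed, at most 10 in all, crops included, and the job is handed in when it is done.

Besides the shell and the picture viewer there is one more tool, called after ">>>" by a JSON object that holds its "op" and its "data". step_arm: Moves the arm, as the interface text tells. Its arguments: {"type":"object","properties":{"increments":{"type":"array"},"newtons":{"type":"number"}},"required":["increments"]}

```bash
mkdir -p pics; ls
python3 - <<'E'
from cell import robot, viewer
import cv2,numpy as np
for n in ("scene","side"):
    im=viewer.read_camera(n); cv2.imwrite(f"pics/{n}0.png",im[:,:,::-1])
    p=viewer.camera_params(n); print(n,np.round(p["K"],1).tolist(),np.round(p["T"],3).tolist())
print(robot.observe(),robot.grip_depth)
E
```

```text
pics
scene [[463.8, 0.0, 320.0], [0.0, 463.8, 239.7], [0.0, 0.0, 1.0]] [[-0.85, -0.318, 0.42, 0.056], [-0.526, 0.536, -0.66, 0.75], [-0.015, -0.782, -0.623, 0.771], [0.0, 0.0, 0.0, 1.0]]
side [[441.9, 0.0, 316.3], [0.0, 441.9, 234.9], [0.0, 0.0, 1.0]] [[0.994, 0.085, -0.068, 0.586], [0.107, -0.638, 0.763, -0.84], [0.021, -0.766, -0.643, 0.738], [0.0, 0.0, 0.0, 1.0]]
{'time': 0.1, 'qpos': array([ 1.17297507e+00,  3.42668061e-01,  1.52487332e+00,  3.68712944e-07,
        1.27540689e+00, -1.46009124e-01]), 'qvel': array([-0.00077587, -0.00085754, -0.00195979, -0.00174584, -0.0001927 ,
       -0.00087928]), 'joint_efforts': array([ 2.24679730e-03, -4.32003629e+01, -2.44696283e+01,  7.18253315e-02,
        5.26667212e-02, -7.54856751e-05]), 'tool_pos': array([0.13065733, 0.50812759, 0.22612348]), 'tool_rot': array([-3.14025152e+00, -1.97578280e-04,  2.88978028e+00]), 'contact_force': array([ 0.49494401,  0.92726991, -0.57885191]), 'torque': array([0.00936626, 0.00993176, 0.00443321]), 'grip_force': 0.0, 'opening': 0.09176860683906864} -0.0188
```

View pics/scene0.png

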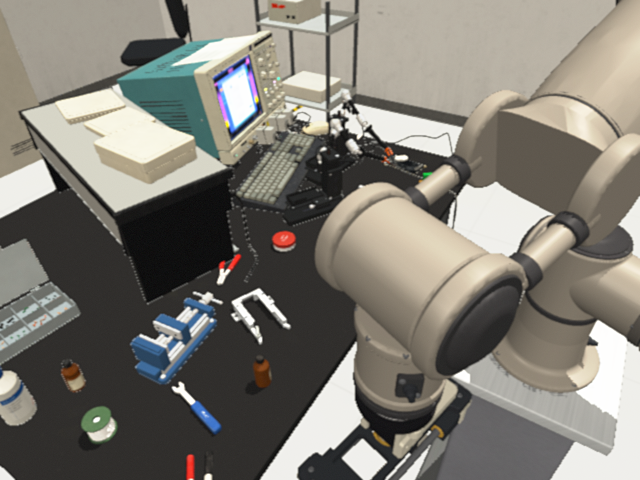

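View pics/side0.png

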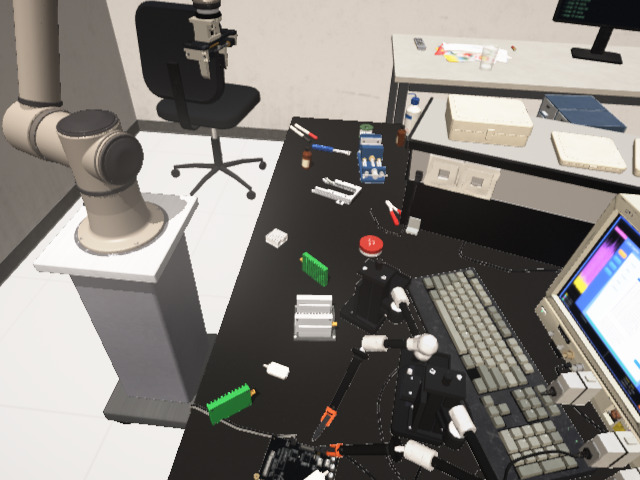

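The side view shows the rack at (315,318), with two white parts in it and a brass stub at (335,322). Two green look-alikes sit at (315,268) and (230,403). The heat sink is at (277,238), the adapter at (277,370), the tin at (371,244) and the bottle at (306,158). The dock is the white U at (337,192), also at (262,312) in the scene view. I'll check close crops next.

```bash
cat > h.py <<'E'
import numpy as np,cv2
from cell import robot, viewer
def ray(n,uv):
    p=viewer.camera_params(n);K=np.array(p["K"]);T=np.array(p["T"])
    d=np.linalg.solve(K,[uv[0],uv[1],1]);return T[:3,3],T[:3,:3]@d
def pt(n,uv,z):
    o,d=ray(n,uv);return o+d*(z-o[2])/d[2]
def proj(n,P):
    p=viewer.camera_params(n);K=np.array(p["K"]);T=np.linalg.inv(p["T"])
    P=np.atleast_2d(P);q=(P@T[:3,:3].T+T[:3,3])
    q=q@K.T;return q[:,:2]/q[:,2:]
E
python3 - <<'E'
from h import *
a=cv2.imread("pics/side0.png");b=cv2.imread("pics/scene0.png")
r=lambda im,x,y,w,h:cv2.resize(im[y:y+h,x:x+w],(w*5,h*5),interpolation=cv2.INTER_CUBIC)
c1=r(a,270,280,80,60); c2=r(a,300,165,80,60);c3=r(b,215,270,80,80);
out=np.zeros((600,800,3),np.uint8);out[:300,:400]=c1;out[300:,:400]=c2;out[:400,400:]=c3
cv2.imwrite("pics/crop0.png",out)
for n,uv,z in [("side",(315,330),0),("side",(371,248),.01),("side",(277,240),.01),("side",(277,372),0),("side",(315,275),.02),("side",(230,405),.02),("scene",(262,385),0),("side",(306,165),0),("side",(337,192),.01),("scene",(262,312),.01),("scene",(284,243),.02)]: print(n,uv,pt(n,uv,z).round(3))
E
```

```text
side (315, 330) [ 0.538 -0.269  0.   ]
side (371, 248) [ 0.649 -0.009  0.01 ]
side (277, 240) [ 0.413 -0.01   0.01 ]
side (277, 372) [ 0.477 -0.376  0.   ]
side (315, 275) [ 0.522 -0.13   0.02 ]
side (230, 405) [ 0.411 -0.462  0.02 ]
scene (262, 385) [0.435 0.371 0.   ]
side (306, 165) [0.438 0.376 0.   ]
side (337, 192) [0.547 0.224 0.01 ]
scene (262, 312) [0.544 0.227 0.01 ]
scene (284, 243) [0.634 0.014 0.02 ]
```

View pics/crop0.png

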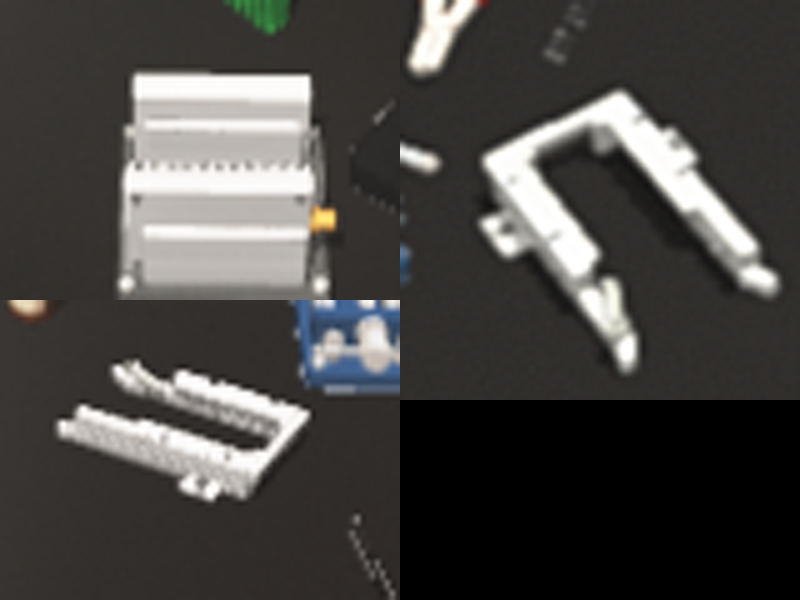

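>>> {"op": "step_arm", "data": {"increments": [{"delta_pos":[-4,-2,-1.5],"dr":[0,0,0],"fingers":0.26},{"delta_pos":[-9,-4.5,-3],"dr":[0,0,0],"fingers":0.26},{"delta_pos":[-14,-7,-5],"dr":[0,0,0],"fingers":0.26},{"delta_pos":[-19,-9.5,-6],"dr":[0,0,0],"fingers":0.26},{"delta_pos":[-24,-12,-7],"dr":[0,0,0],"fingers":0.26}]}}

```text
time: 0.72
tool_pos: [0.3343, 0.3311, 0.297]
tool_rot: [3.142, -0.0, 2.89]
contact_force: [0.6, 0.4, -1.1]
opening: 0.0463
grip_force: 0.0
```

>>> {"op": "step_arm", "data": {"increments": [{"delta_pos":[-5,-2.5,0],"dr":[0,0,-3],"fingers":0.26},{"delta_pos":[-10,-5,0],"dr":[0,0,-7],"fingers":0.26},{"delta_pos":[-14,-6.5,0],"dr":[0,0,-11],"fingers":0.26},{"delta_pos":[-16,-7.5,0],"dr":[0,0,-14.4],"fingers":0.26},{"delta_pos":[-16,-7.5,0],"dr":[0,0,-14.4],"fingers":0.26}]}}

```text
time: 1.35
tool_pos: [0.4703, 0.2188, 0.2959]
tool_rot: [-3.141, -0.001, 3.138]
contact_force: [-0.1, 0.0, 0.1]
opening: 0.0338
grip_force: 0.0
```

```bash
cat >> h.py <<'E'
def wparams():
    p=viewer.camera_params("wrist");return np.array(p["K"]),np.array(p["T"])
def wproj(P,KT):
    K,T=KT;T=np.linalg.inv(T);q=np.atleast_2d(P)@T[:3,:3].T+T[:3,3]
    r=np.linalg.norm(q[:,:2],axis=1);th=np.arctan2(r,q[:,2])
    return np.c_[K[0,0]*th*q[:,0]/r+K[0,2],K[1,1]*th*q[:,1]/r+K[1,2]]
def wpt(uv,z,KT):
    K,T=KT;x=(uv[0]-K[0,2])/K[0,0];y=(uv[1]-K[1,2])/K[1,1];th=np.hypot(x,y)
    d=T[:3,:3]@np.array([np.sin(th)*x/th,np.sin(th)*y/th,np.cos(th)]);return T[:3,3]+d*(z-T[2,3])/d[2]
def snap(name):
    KT=wparams();im=viewer.read_camera("wrist");cv2.imwrite(f"pics/{name}.png",im[:,:,::-1]);np.savez(f"pics/{name}.npz",K=KT[0],T=KT[1]);return im,KT
def load(name):
    d=np.load(f"pics/{name}.npz");return d["K"],d["T"]
from scipy.spatial.transform import Rotation as Rn
def move(P,yaw):
    s=robot.observe();R=Rn.from_euler("xyz",s["tool_rot"]);
    d=R.inv().apply(np.array(P)-s["tool_pos"])*100
    dr=(R.inv()*Rn.from_euler("xyz",[np.pi,0,yaw])).as_rotvec(degrees=True)
    print("pos",s["tool_pos"].round(4),"rot",s["tool_rot"].round(4),"t",s["time"],"op",round(s["opening"],4),"-> delta cm",d.round(2),"dr",dr.round(1))
E
python3 - <<'E'
from h import *
im,KT=snap("w1");print(KT[0].round(1).tolist(),KT[1].round(3).tolist());s=robot.observe();print(s["tool_pos"],s["tool_rot"],s["time"],s["qpos"])
E
```

```text
[[371.6, 0.0, 314.8], [0.0, 371.6, 238.8], [0.0, 0.0, 1.0]] [[0.002, 0.962, 0.273, 0.396], [1.0, -0.001, -0.002, 0.22], [-0.002, 0.273, -0.962, 0.454], [0.0, 0.0, 0.0, 1.0]]
[0.46947638 0.2196649  0.2961506 ] [-3.14156232e+00 -1.42680562e-03  3.13887168e+00] 1.4 [ 2.89460158e-01  2.85325164e-01  1.41300520e+00  3.84988023e-04
  1.44463737e+00 -1.27866392e+00]
```

View pics/w1.png

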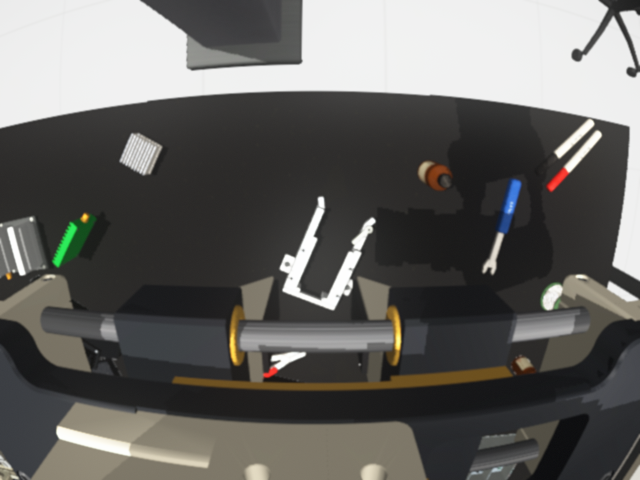

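The wrist view shows the dock: bridge at (312,300), right mouth tip at (321,200) and pawl side at (370,222). The bottle is at (435,175), the sink at (141,153), and the rack at (20,245) with its brass stub at (10,276). I'll fit the dock and rack poses by silhouette.

```bash
cat > fit.py <<'E'
from h import *
from scipy.optimize import minimize
def box(x0,x1,y0,y1,z0,z1): return np.array([[x,y,z] for x in(x0,x1) for y in(y0,y1) for z in(z0,z1)])/1000
def wedge(s): # flares
    return np.array([[-66,s*27.5,z] for z in(0,8)]+[[-66,s*35.5,z] for z in(0,8)]+[[-77,s*33,z] for z in(0,8)]+[[-77,s*37,z] for z in(0,8)])/1000
DOCK=[box(-66,-34,27.5,35.5,0,8),box(-34,45,27.5,35.5,0,20),box(-66,45,-35.5,-27.5,0,20),box(-30,45,21.5,27.5,17,20),box(-30,45,-27.5,-21.5,17,20),
 box(39.5,45,-35.5,35.5,17,23),box(9,31,35.5,49,0,5),box(9,31,-49,-35.5,0,5),wedge(1),wedge(-1),box(-64,-40,27,33,8,14)]
RACK=[box(-43,43,-46,46,0,6)]+[box(-33,33,c+a,c+a+4,0,38) for c in(-27.5,27.5) for a in(-11.5,7.5)]+[box(-37,37,-27.5-5.5,-27.5+7.5,6,58),box(-37,37,27.5-5.5,27.5+7.5,6,50)]
def place(p,V): c,s=np.cos(p[2]),np.sin(p[2]);return V@np.array([[c,s,0],[-s,c,0],[0,0,1]])+[p[0],p[1],0]
S=4
def render(p,model,pr,roi):
    u0,v0,w,h=roi;m=np.zeros((h*S,w*S),np.uint8)
    for V in model:
        q=((pr(place(p,V))-[u0,v0]+.5)*S).astype(np.float32)
        cv2.fillConvexPoly(m,cv2.convexHull(q).astype(np.int32),255)
    return cv2.resize(m,(w,h),interpolation=cv2.INTER_AREA)/255.
def fit(model,views,p0):
    def cost(p):
        c=0
        for pr,roi,soft,ok in views: c+=(np.abs(render(p,model,pr,roi)-soft)*ok).sum()/soft.sum()
        return c
    b=None
    for k in (1,.3,.1):
        for _ in range(2):
            x=p0 if b is None else b.x
            sim=np.array([x]+[x+np.eye(3)[i]*[.012,.012,.12]*k*sg for i,sg in((0,1),(1,-1),(2,1))])
            r=minimize(cost,x,method="Nelder-Mead",options=dict(initial_simplex=sim,xatol=1e-5,fatol=1e-5,maxiter=200))
            if b is None or r.fun<b.fun:b=r
    return b.x,b.fun
def view(f,pr,roi,ok=None,lo=60,hi=150):
    im=cv2.cvtColor(cv2.imread(f),cv2.COLOR_BGR2HSV);u,v,w,h=roi;im=im[v:v+h,u:u+w].astype(float)
    soft=np.clip((im[...,2]-lo)/(hi-lo),0,1)*(im[...,1]<90)
    return pr,roi,soft,np.ones((h,w)) if ok is None else ok
E
cat > f1.py <<'E'
from fit import *
KT=load("w1");roiw=(270,190,115,122);ok=np.ones((122,115));ok[82:,88:]=0;ok[82:,:8]=0
vs={"w":view("pics/w1.png",lambda P:wproj(P,KT),roiw,ok),"sc":view("pics/scene0.png",lambda P:proj("scene",P),(226,284,70,62)),"si":view("pics/side0.png",lambda P:proj("side",P),(308,174,54,32))}
for k in [["w"],["sc"],["si"],["w","sc","si"]]: print("dock",k,*fit(DOCK,[vs[i] for i in k],np.array([.547,.225,-.25])))
r=view("pics/side0.png",lambda P:proj("side",P),(285,290,64,52));r[2][:, :]*=1
for y in (-.05,.05): print("rack",*fit(RACK,[r],np.array([.538,-.26,y])))
E
python3 f1.py
```

```text
dock ['w'] [ 0.55734291  0.22815616 -0.40873982] 0.1772302865439018Traceback (most recent call last):
  File "f1.py", line 4, in <module>
    for k in [["w"],["sc"],["si"],["w","sc","si"]]: print("dock",k,*fit(DOCK,[vs[i] for i in k],np.array([.547,.225,-.25])))
                                                                    ~~~^^^^^^^^^^^^^^^^^^^^^^^^^^^^^^^^^^^^^^^^^^^^^^^^^^^^
  File "fit.py", line 27, in fit
    r=minimize(cost,x,method="Nelder-Mead",options=dict(initial_simplex=sim,xatol=1e-5,fatol=1e-5,maxiter=200))
    res = _minimize_neldermead(fun, x0, args, callback, bounds=bounds,
                               **options)
    fsim[j] = func(sim[j])
              ~~~~^^^^^^^^
    fx = function(np.copy(x), *(wrapper_args + args))
  File "fit.py", line 20, in cost
    for pr,roi,soft,ok in views: c+=(np.abs(render(p,model,pr,roi)-soft)*ok).sum()/soft.sum()
                                            ~~~~~~^^^^^^^^^^^^^^^^
  File "fit.py", line 14, in render
    q=((pr(place(p,V))-[u0,v0]+.5)*S).astype(np.float32)
        ~~^^^^^^^^^^^^
  File "f1.py", line 3, in <lambda>
    vs={"w":view("pics/w1.png",lambda P:wproj(P,KT),roiw,ok),"sc":view("pics/scene0.png",lambda P:proj("scene",P),(226,284,70,62)),"si":view("pics/side0.png",lambda P:proj("side",P),(308,174,54,32))}
                                                                                                  ~~~~^^^^^^^^^^^
  File "h.py", line 9, in proj
    p=viewer.camera_params(n);K=np.array(p["K"]);T=np.linalg.inv(p["T"])
ValueError: time passes only in moves, steps and waits
```

```bash
python3 - <<'E'
s=open('h.py').read()
s=s.replace('def ray(n','import functools\n@functools.cache\ndef cp(n): return viewer.camera_params(n)\ndef ray(n',1).replace('p=viewer.camera_params(n);','p=cp(n);')
open('h.py','w').write(s)
E
python3 f1.py
```

```text
dock ['w'] [ 0.55734291  0.22815616 -0.40873982] 0.1772302865439018
dock ['sc'] [ 0.55738163  0.22917505 -0.39121558] 0.15297382731783163
dock ['si'] [ 0.55580649  0.2336454  -0.39804534] 0.12721487485062882
dock ['w', 'sc', 'si'] [ 0.55789211  0.2291426  -0.39538527] 0.5796379882722745
rack [ 0.5330397  -0.24911771  0.12395906] 0.10060538240337386
rack [ 0.5330538  -0.24917938  0.12377587] 0.10060538240337386
```

>>> {"op": "step_arm", "data": {"increments": [{"delta_pos":[-1,-5,0],"dr":[0,0,0],"fingers":0.26},{"delta_pos":[-2,-10,1],"dr":[0,0,-2],"fingers":0.26},{"delta_pos":[-3,-15,2],"dr":[0,0,-3],"fingers":0.26},{"delta_pos":[-4,-20,3],"dr":[0,0,-5],"fingers":0.26},{"delta_pos":[-5,-26,4],"dr":[0,0,-7],"fingers":0.26}]}}

```text
time: 2.02
tool_pos: [0.5192, -0.0399, 0.2566]
tool_rot: [3.141, 0.0, -3.017]
contact_force: [0.9, 0.5, 0.4]
opening: 0.034
grip_force: 0.0
```

>>> {"op": "step_arm", "data": {"increments": [{"delta_pos":[-3,-5,2],"dr":[0,0,0],"fingers":0.26},{"delta_pos":[-4,-10,3],"dr":[0,0,0],"fingers":0.26},{"delta_pos":[-5,-15,4],"dr":[0,0,0],"fingers":0.26},{"delta_pos":[-5,-22,5],"dr":[0,0,0],"fingers":0.26},{"delta_pos":[-5,-22,5],"dr":[0,0,0],"fingers":0.26}]}}

```text
time: 2.65
tool_pos: [0.5953, -0.2545, 0.205]
tool_rot: [3.141, -0.002, -3.024]
contact_force: [0.3, 0.4, 0.4]
opening: 0.0337
grip_force: 0.0
```

```bash
cat > f2.py <<'E'
from fit import *
KT=load("w2");im=cv2.imread("pics/w2.png")
p=np.array([.533,-.249,.124])
for V in RACK:
    q=wproj(place(p,V),KT);cv2.polylines(im,[cv2.convexHull(q.astype(np.float32)).astype(np.int32)],True,(0,0,255),1)
cv2.imwrite("pics/w2o.png",im)
E
python3 - <<'E'
from h import *
snap("w2");move([.5364,-.2763,.15],np.pi+.124)
E
python3 f2.py
```

```text
pos [ 0.5954 -0.2536  0.2055] rot [ 3.1405e+00 -1.4000e-03 -3.0227e+00] t 2.7 op 0.0339 -> delta cm [ 6.12 -1.56  5.55] dr [ 0.1 -0.1 -0.3]
```

View pics/w2o.png

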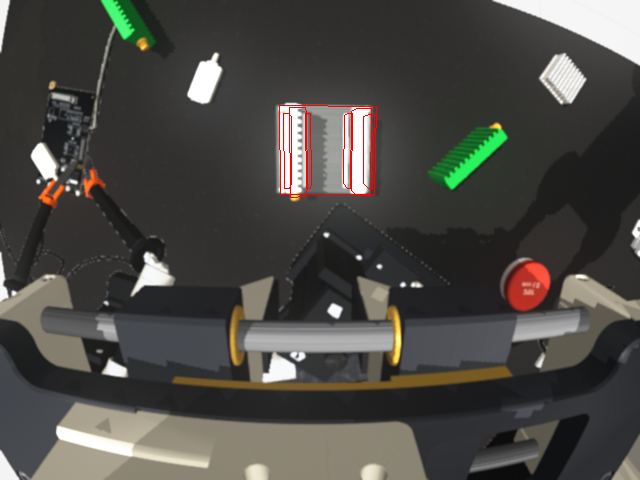

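Candidates are: ribbed metal cassette with brass stub (293,150, stub at 294,198), plain blank (360,150), and green look-alikes (128,22) and (468,155). I choose (293,150), the ribbed one in the rack's −y gap. Next I'll refine the rack pose.

Run:
```python
from fit import *
KT=load("w2")
p0=np.array([.533,-.249,.124])
W=view("pics/w2.png",lambda P:wproj(P,KT),(262,92,125,112),None,50,90)
sd=view("pics/side0.png",lambda P:proj("side",P),(285,290,64,52))
for v in([W],[W,sd]):print(*fit(RACK,v,p0))
# cassette top only: bright
Wb=view("pics/w2.png",lambda P:wproj(P,KT),(270,96,39,104),None,150,215)
im=cv2.cvtColor(cv2.imread("pics/w2.png"),cv2.COLOR_BGR2GRAY)
for v in (120,150,180):print(im[v,272:384].tolist())
for u,v in((281,150),(303,150),(293,103),(293,194)):print(wpt((u,v),.058,KT).round(4))
```

```text
[ 0.53136982 -0.25390359  0.11196304] 0.22348837938724572
[ 0.53272541 -0.25170865  0.10965894] 0.3557980557600942
[70, 71, 75, 94, 125, 149, 164, 205, 249, 255, 255, 251, 240, 251, 255, 255, 255, 255, 255, 255, 255, 255, 255, 255, 255, 255, 255, 255, 245, 196, 176, 203, 219, 213, 181, 135, 110, 106, 105, 106, 105, 106, 106, 105, 106, 105, 106, 106, 106, 106, 106, 106, 106, 109, 119, 142, 155, 158, 157, 157, 158, 158, 157, 158, 158, 157, 157, 156, 156, 156, 174, 231, 255, 255, 255, 247, 182, 134, 161, 226, 254, 255, 255, 255, 255, 255, 255, 255, 255, 255, 255, 255, 255, 255, 252, 235, 219, 195, 140, 92, 69, 60, 60, 59, 61, 61, 61, 61, 62, 64, 67, 68]
[73, 73, 75, 94, 127, 147, 154, 193, 248, 255, 255, 253, 242, 246, 255, 255, 255, 255, 255, 255, 255, 255, 255, 255, 255, 252, 248, 245, 233, 193, 186, 209, 221, 214, 185, 141, 114, 107, 108, 109, 109, 109, 110, 110, 110, 110, 111, 110, 111, 110, 111, 122, 142, 153, 155, 157, 159, 158, 159, 159, 159, 158, 158, 158, 159, 158, 157, 158, 158, 159, 187, 240, 255, 255, 255, 245, 219, 181, 193, 242, 255, 255, 255, 255, 255, 255, 255, 255, 255, 255, 255, 255, 255, 254, 245, 222, 198, 163, 120, 93, 76, 69, 68, 68, 66, 66, 66, 66, 66, 71, 74, 74]
[69, 67, 69, 77, 101, 132, 148, 166, 230, 255, 255, 253, 245, 248, 254, 255, 255, 255, 255, 255, 255, 255, 255, 255, 255, 252, 248, 245, 233, 188, 181, 208, 221, 217, 187, 140, 110, 104, 105, 105, 105, 105, 105, 105, 105, 106, 106, 106, 106, 106, 107, 111, 122, 134, 145, 153, 156, 157, 157, 156, 156, 155, 156, 155, 155, 156, 155, 152, 150, 164, 223, 254, 255, 255, 254, 232, 171, 166, 215, 250, 255, 255, 255, 255, 255, 255, 255, 255, 255, 255, 255, 255, 255, 253, 237, 211, 165, 118, 92, 75, 66, 65, 64, 64, 63, 63, 62, 61, 64, 68, 71, 71]
[ 0.5358 -0.2889  0.058 ]
[ 0.5338 -0.2711  0.058 ]
[ 0.4963 -0.2836  0.058 ]
[ 0.571  -0.2752  0.058 ]
```

```bash
python3 -c "
from h import *
move([.535,-.2795,.12],np.pi+.112)"
```

```text
pos [ 0.5954 -0.2536  0.2055] rot [ 3.1405e+00 -1.4000e-03 -3.0227e+00] t 2.7 op 0.0339 -> delta cm [ 6.3  -1.87  8.55] dr [ 0.1 -0.1  0.4]
```

>>> {"op": "step_arm", "data": {"increments": [{"delta_pos":[3,-1,2],"dr":[0,0,0],"fingers":0.26},{"delta_pos":[6.3,-1.87,4],"dr":[0.1,-0.1,0.4],"fingers":0.26},{"delta_pos":[6.3,-1.87,6.5],"dr":[0.1,-0.1,0.4],"fingers":0.26},{"delta_pos":[6.3,-1.87,8.5],"dr":[0.1,-0.1,0.4],"fingers":0.26},{"delta_pos":[6.3,-1.87,8.5],"dr":[0.1,-0.1,0.4],"fingers":0.26}]}}

```text
time: 3.32
tool_pos: [0.5351, -0.2759, 0.121]
tool_rot: [3.141, -0.0, -3.025]
contact_force: [-0.5, 0.7, -0.5]
opening: 0.0339
grip_force: 0.0
```

```bash
python3 -c "
from h import *
move([.535,-.2795,.042],np.pi+.112)
im=viewer.read_camera('side');cv2.imwrite('pics/s1.png',cv2.resize(im[240:360,250:410,::-1],(800,600),interpolation=cv2.INTER_CUBIC))"
```

```text
pos [ 0.5351 -0.2759  0.121 ] rot [ 3.1408e+00 -2.0000e-04 -3.0253e+00] t 3.325 op 0.0339 -> delta cm [ 0.05 -0.36  7.9 ] dr [ 0.  -0.   0.2]
```

View pics/s1.png

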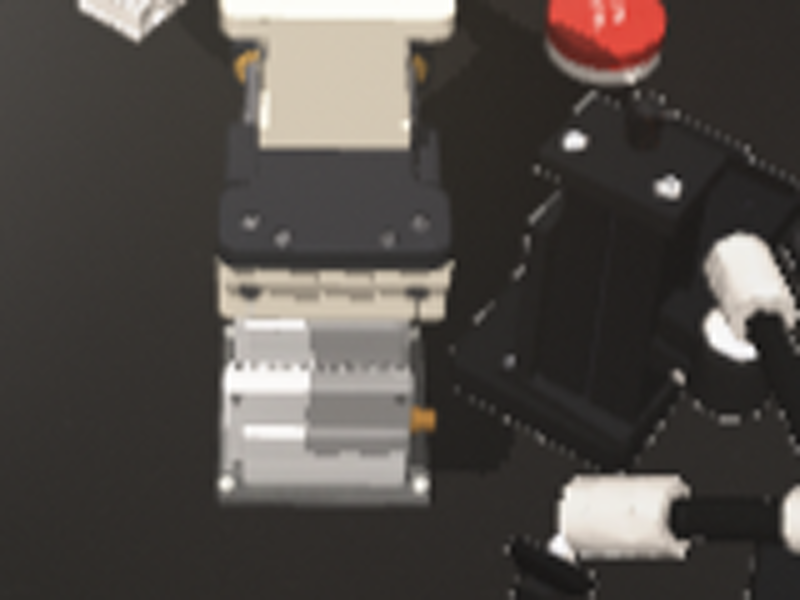

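The side crop shows the gripper body over the rack at (335,290 in the crop), the cassette's toothed top edge at y≈362 and its brass stub at (422,420). The black fixture on the right is clear. I'm descending now.

>>> {"op": "step_arm", "data": {"increments": [{"delta_pos":[0,-0.36,2],"dr":[0,0,0.2],"fingers":0.26},{"delta_pos":[0,-0.36,4],"dr":[0,0,0.2],"fingers":0.26},{"delta_pos":[0,-0.36,5],"dr":[0,0,0.2],"fingers":0.26},{"delta_pos":[0,-0.36,5],"dr":[0,0,0.2],"fingers":0.26},{"delta_pos":[0,-0.36,5],"dr":[0,0,0.2],"fingers":0.26}]}}

```text
time: 4.0
tool_pos: [0.5367, -0.2823, 0.0728]
tool_rot: [-3.139, 0.003, -3.03]
contact_force: [0.1, -0.3, -0.9]
opening: 0.0343
grip_force: 0.0
```

```bash
python3 -c "
from h import *
move([.535,-.2795,.042],np.pi+.112);move([.535,-.2795,.042],np.pi+.112)"
```

```text
pos [ 0.5367 -0.2823  0.0728] rot [-3.1388e+00  3.1000e-03 -3.0301e+00] t 4.0 op 0.0343 -> delta cm [0.15 0.31 3.08] dr [-0.2  0.2 -0. ]
pos [ 0.5367 -0.2823  0.0728] rot [-3.1388e+00  3.1000e-03 -3.0301e+00] t 4.0 op 0.0343 -> delta cm [0.15 0.31 3.08] dr [-0.2  0.2 -0. ]
```

>>> {"op": "step_arm", "data": {"increments": [{"delta_pos":[0,0.1,1],"dr":[0,0,0],"fingers":0.26},{"delta_pos":[0,0.1,1],"dr":[0,0,0],"fingers":0.26},{"delta_pos":[0,0.1,1],"dr":[0,0,0],"fingers":0.26},{"delta_pos":[0,0.1,1],"dr":[0,0,0],"fingers":0.26},{"delta_pos":[0,0.1,1],"dr":[0,0,0],"fingers":0.26}]}}

```text
time: 4.62
tool_pos: [0.5361, -0.2813, 0.0619]
tool_rot: [-3.14, 0.002, -3.03]
contact_force: [-0.8, -0.5, 0.3]
opening: 0.034
grip_force: 0.0
```

```bash
python3 -c "
from h import *
move([.535,-.2795,.042],np.pi+.112);viewer.read_camera('scene');move([.535,-.2795,.042],np.pi+.112);viewer.read_camera('scene');move([.535,-.2795,.042],np.pi+.112)"
```

```text
pos [ 0.5361 -0.2813  0.0619] rot [-3.1397e+00  2.0000e-03 -3.0304e+00] t 4.625 op 0.034 -> delta cm [0.09 0.2  1.98] dr [-0.1  0.1 -0. ]
pos [ 0.536  -0.2813  0.0618] rot [-3.1398e+00  2.0000e-03 -3.0304e+00] t 4.675 op 0.0343 -> delta cm [0.09 0.19 1.98] dr [-0.1  0.1 -0. ]
pos [ 0.536  -0.2813  0.0618] rot [-3.1398e+00  1.9000e-03 -3.0304e+00] t 4.725 op 0.0342 -> delta cm [0.08 0.19 1.98] dr [-0.1  0.1 -0. ]
```

>>> {"op": "step_arm", "data": {"increments": [{"delta_pos":[0,0.19,1],"dr":[0,0,0],"fingers":0.26},{"delta_pos":[0,0.19,1.98],"dr":[0,0,0],"fingers":0.26},{"delta_pos":[0,0.19,1.98],"dr":[0,0,0],"fingers":0.26},{"delta_pos":[0,0.19,1.98],"dr":[0,0,0],"fingers":0.45},{"delta_pos":[0,0.19,1.98],"dr":[0,0,0],"fingers":0.6}], "newtons": 15}}

```text
time: 5.35
tool_pos: [0.536, -0.2795, 0.0421]
tool_rot: [-3.14, 0.002, -3.03]
contact_force: [-0.6, -1.2, -0.5]
opening: 0.0204
grip_force: 0.0
```

>>> {"op": "step_arm", "data": {"increments": [{"delta_pos":[0,0,0],"dr":[0,0,0],"fingers":0.7},{"delta_pos":[0,0,0],"dr":[0,0,0],"fingers":0.8},{"delta_pos":[0,0,0],"dr":[0,0,0],"fingers":0.9},{"delta_pos":[0,0,0],"dr":[0,0,0],"fingers":1},{"delta_pos":[0,0,0],"dr":[0,0,0],"fingers":1}], "newtons": 45}}

```text
time: 5.98
tool_pos: [0.536, -0.2797, 0.0421]
tool_rot: [-3.139, 0.002, -3.03]
contact_force: [-0.8, -1.3, 2.8]
opening: 0.0123
grip_force: 45.0
```

>>> {"op": "step_arm", "data": {"increments": [{"delta_pos":[0,0,-1],"dr":[0,0,0],"fingers":1},{"delta_pos":[0,0,-2.5],"dr":[0,0,0],"fingers":1},{"delta_pos":[0,0,-4.5],"dr":[0,0,0],"fingers":1},{"delta_pos":[0,0,-7.5],"dr":[0,0,0],"fingers":1},{"delta_pos":[0,0,-10],"dr":[0,0,0],"fingers":1}]}}

```text
time: 6.6
tool_pos: [0.5355, -0.2785, 0.1434]
tool_rot: [-3.141, 0.002, -3.03]
contact_force: [0.1, -0.3, -1.3]
opening: 0.0125
grip_force: 45.0
```

```bash
python3 -c "
from h import *
move([.52,.05,.16],np.pi)
im=viewer.read_camera('side');cv2.imwrite('pics/s2.png',cv2.resize(im[200:350,230:430,::-1],(800,600),interpolation=cv2.INTER_CUBIC))"
```

```text
pos [ 0.5355 -0.2785  0.1434] rot [-3.1409e+00  2.0000e-03 -3.0303e+00] t 6.6 op 0.0125 -> delta cm [-2.11 32.82 -1.68] dr [-0.   0.1  6.4]
```

View pics/s2.png

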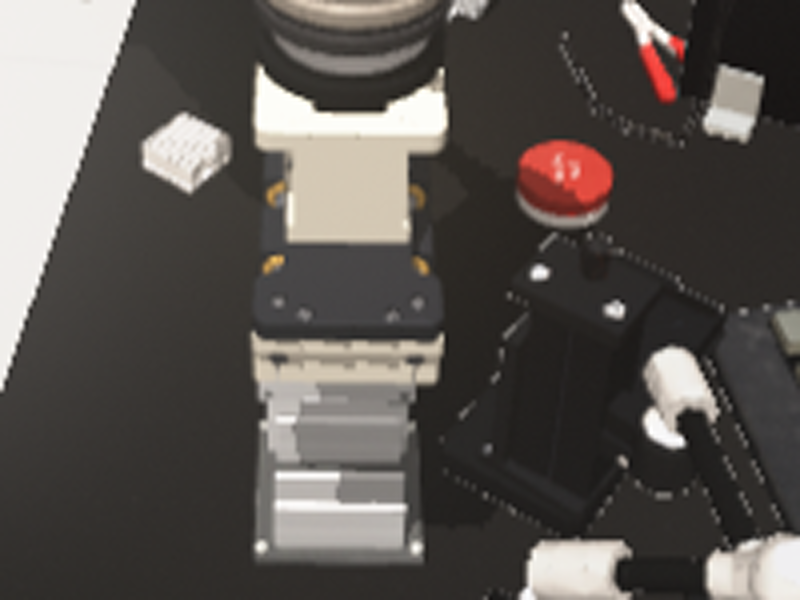

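The near gap is now empty, the blank is still in its gap at (340,490), and the cassette is held under the gripper. I'm carrying it to open bench, aligned with the dock's yaw.

>>> {"op": "step_arm", "data": {"increments": [{"delta_pos":[0,4,-2],"dr":[0,0,0],"fingers":1},{"delta_pos":[-1,9,-2],"dr":[0,0,0],"fingers":1},{"delta_pos":[-2,15,-2],"dr":[0,0,0],"fingers":1},{"delta_pos":[-3,21,-2],"dr":[0,0,0],"fingers":1},{"delta_pos":[-4,26,-2],"dr":[0,0,0],"fingers":1}]}}

```text
time: 7.28
tool_pos: [0.5457, -0.0136, 0.1614]
tool_rot: [-3.141, 0.001, -3.03]
contact_force: [0.7, -1.0, -1.8]
opening: 0.0127
grip_force: 45.0
```

>>> {"op": "step_arm", "data": {"increments": [{"delta_pos":[-0.5,4,0],"dr":[0,0,7],"fingers":1},{"delta_pos":[-1,7,0],"dr":[0,0,15],"fingers":1},{"delta_pos":[-1.4,9.5,0],"dr":[0,0,23],"fingers":1},{"delta_pos":[-1.4,9.5,0],"dr":[0,0,29],"fingers":1},{"delta_pos":[-1.4,9.5,0],"dr":[0,0,29],"fingers":1}]}}

```text
time: 7.9
tool_pos: [0.5492, 0.0802, 0.1611]
tool_rot: [-3.141, 0.001, 2.748]
contact_force: [0.4, 0.1, -0.4]
opening: 0.0122
grip_force: 45.0
```

```bash
python3 -c "
from h import *
move([.55,.08,.045],np.pi-.397)"
```

```text
pos [0.5492 0.0802 0.1611] rot [-3.1410e+00  1.2000e-03  2.7485e+00] t 7.9 op 0.0122 -> delta cm [-7.000e-02  1.000e-02  1.161e+01] dr [-0.   0.1  0.2]
```

Lower to just above contact, then settle to contact.

>>> {"op": "step_arm", "data": {"increments": [{"delta_pos":[0,0,3],"dr":[0,0,0],"fingers":1},{"delta_pos":[0,0,7],"dr":[0,0,0],"fingers":1},{"delta_pos":[0,0,11],"dr":[0,0,0],"fingers":1},{"delta_pos":[0,0,11.8],"dr":[0,0,0],"fingers":1},{"delta_pos":[0,0,11.8],"dr":[0,0,0],"fingers":1}]}}

```text
time: 8.52
tool_pos: [0.5503, 0.0793, 0.0438]
tool_rot: [-3.141, 0.002, 2.747]
contact_force: [0.2, 0.3, 0.0]
opening: 0.0128
grip_force: 45.0
```

>>> {"op": "step_arm", "data": {"increments": [{"delta_pos":[0,0,0.2],"dr":[0,0,0],"fingers":1},{"delta_pos":[0,0,0.4],"dr":[0,0,0],"fingers":1},{"delta_pos":[0,0,0.5],"dr":[0,0,0],"fingers":1},{"delta_pos":[0,0,0.6],"dr":[0,0,0],"fingers":1},{"delta_pos":[0,0,0.6],"dr":[0,0,0],"fingers":1}]}}

```text
time: 9.15
tool_pos: [0.5501, 0.0794, 0.0374]
tool_rot: [-3.141, 0.002, 2.747]
contact_force: [-0.3, 0.3, -1.2]
opening: 0.0126
grip_force: 45.0
```

>>> {"op": "step_arm", "data": {"increments": [{"delta_pos":[0,0,0.05],"dr":[0,0,0],"fingers":1},{"delta_pos":[0,0,0.1],"dr":[0,0,0],"fingers":1},{"delta_pos":[0,0,0.15],"dr":[0,0,0],"fingers":1},{"delta_pos":[0,0,0.15],"dr":[0,0,0],"fingers":1},{"delta_pos":[0,0,0.15],"dr":[0,0,0],"fingers":1}]}}

```text
time: 9.78
tool_pos: [0.5501, 0.0794, 0.0361]
tool_rot: [-3.141, 0.003, 2.747]
contact_force: [-1.5, 0.4, 3.2]
opening: 0.0124
grip_force: 45.0
```

>>> {"op": "step_arm", "data": {"increments": [{"delta_pos":[0,0,0],"dr":[0,0,0],"fingers":0.6},{"delta_pos":[0,0,0],"dr":[0,0,0],"fingers":0.4},{"delta_pos":[0,0,0],"dr":[0,0,0],"fingers":0.26},{"delta_pos":[0,0,-1],"dr":[0,0,0],"fingers":0.26},{"delta_pos":[0,0,-3],"dr":[0,0,0],"fingers":0.26}], "newtons": 15}}

```text
time: 10.4
tool_pos: [0.5496, 0.0795, 0.0661]
tool_rot: [-3.14, 0.001, 2.747]
contact_force: [-0.4, -0.4, -0.3]
opening: 0.0343
grip_force: 0.0
```

>>> {"op": "step_arm", "data": {"increments": [{"delta_pos":[0,0,-2],"dr":[0,0,0],"fingers":0.4},{"delta_pos":[0,2,-3],"dr":[0,0,0],"fingers":1},{"delta_pos":[0,4.5,-3],"dr":[0,0,0],"fingers":1},{"delta_pos":[0,4.5,-3],"dr":[0,0,0],"fingers":1},{"delta_pos":[0,4.5,-3],"dr":[0,0,0],"fingers":1}]}}

```text
time: 11.02
tool_pos: [0.5669, 0.1206, 0.0959]
tool_rot: [-3.141, 0.002, 2.747]
contact_force: [0.2, -0.6, -0.6]
opening: 0.0005
grip_force: 0.0
```

```bash
python3 -c "
from h import *
s=robot.observe();print(s['tool_pos'],s['opening'],s['time'])
im,_=snap('w3')
b=viewer.read_camera('side')
o=np.zeros((480,800,3),np.uint8);o[:,:400]=im[:,120:520];o[:300,400:]=cv2.resize(b[180:330,240:440],(400,300),interpolation=cv2.INTER_CUBIC)
cv2.imwrite('pics/v3.png',o[:,:,::-1])"
```

```text
[0.56686692 0.12063253 0.0959444 ] 0.0005298948601290464 11.025
```

View pics/v3.png

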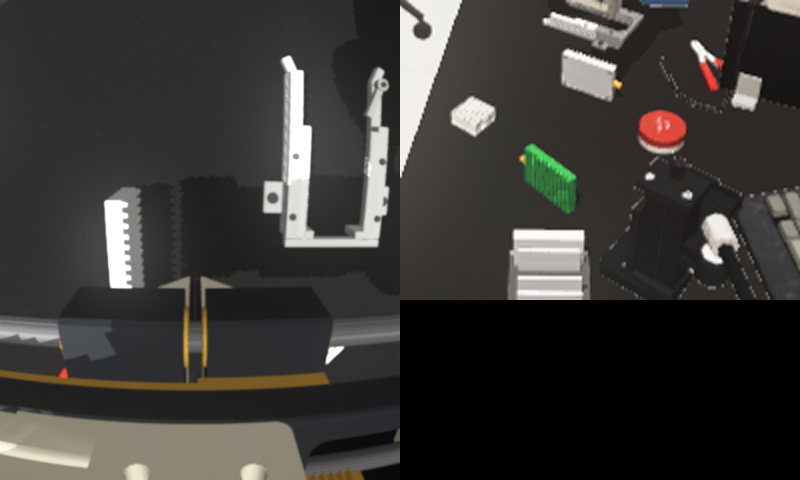

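The cassette stands upright (117,240 in the wrist crop; 590,75 in the side crop), with its ribs facing the dock. The dock rails line up with the tool axis. Next: lower behind the ribs and topple it. I'm also refitting the dock from this view.

>>> {"op": "step_arm", "data": {"increments": [{"delta_pos":[0,0,2],"dr":[0,0,0],"fingers":1},{"delta_pos":[0,0,4],"dr":[0,0,0],"fingers":1},{"delta_pos":[0,0,5.3],"dr":[0,0,0],"fingers":1},{"delta_pos":[0,0,5.3],"dr":[0,0,0],"fingers":1},{"delta_pos":[0,-1,5.3],"dr":[0,0,0],"fingers":1}]}}

```text
time: 11.75
tool_pos: [0.564, 0.1117, 0.0435]
tool_rot: [-3.142, 0.004, 2.747]
contact_force: [0.8, -0.5, 0.3]
opening: 0.0003
grip_force: 0.0
```

>>> {"op": "step_arm", "data": {"increments": [{"delta_pos":[0,-0.7,0],"dr":[0,0,0],"fingers":1},{"delta_pos":[0,-1.4,0],"dr":[0,0,0],"fingers":1},{"delta_pos":[0,-2.1,0],"dr":[0,0,0],"fingers":1},{"delta_pos":[0,-2.8,0],"dr":[0,0,0],"fingers":1},{"delta_pos":[0,-3.4,0],"dr":[0,0,0],"fingers":1}]}}

```text
time: 12.38
tool_pos: [0.5501, 0.0798, 0.0428]
tool_rot: [-3.141, 0.002, 2.746]
contact_force: [-0.3, -0.1, 0.1]
opening: 0.0006
grip_force: 0.0
```

>>> {"op": "step_arm", "data": {"increments": [{"delta_pos":[0,1,-2],"dr":[0,0,0],"fingers":0.5},{"delta_pos":[1,2,-5],"dr":[0,0,0],"fingers":0},{"delta_pos":[2,2,-8],"dr":[0,0,0],"fingers":-0.5},{"delta_pos":[2,2,-10],"dr":[0,0,0],"fingers":-0.8},{"delta_pos":[2,2,-10],"dr":[0,0,0],"fingers":-0.8}]}}

```text
time: 13.0
tool_pos: [0.5403, 0.1066, 0.1441]
tool_rot: [3.141, 0.005, 2.747]
contact_force: [-0.0, -0.2, 0.3]
opening: 0.046
grip_force: 0.0
```

Run:
```python
from fit import *
s=robot.observe();print(s['tool_pos'],s['opening'],s['time'])
KT=load("w3");v=view("pics/w3.png",lambda P:wproj(P,KT),(375,45,140,208),None,90,150)
print("dock",*fit(DOCK,[v],np.array([.557,.229,-.397])))
im,_=snap('w4')
b=viewer.read_camera('side')
o=np.zeros((480,800,3),np.uint8);o[:,:400]=im[:,120:520];o[:300,400:]=cv2.resize(b[180:330,240:440],(400,300),interpolation=cv2.INTER_CUBIC)
cv2.imwrite('pics/v4.png',o[:,:,::-1])
```

```text
[0.54025431 0.10662712 0.14410188] 0.04601771352471901 13.0
dock [ 0.55889282  0.22837071 -0.40034055] 0.23382295369866446
```

View pics/v4.png

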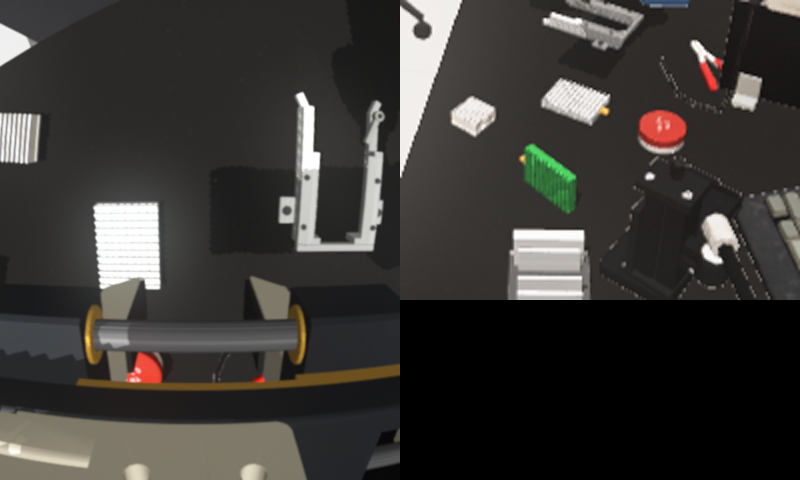

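Cassette is flat, ribs up (127,245 in the crop), with its stub towards +x (605,110 in the side crop). The sink, tin and green part are untouched. I'm fitting the cassette pose.

Run:
```python
from fit import *
KT=load("w4");pr=lambda P:wproj(P,KT)
CAS=[box(-37,37,-26,26,0,13)]
ok=np.ones((105,90));ok[83:,:]=0
cv=view("pics/w4.png",pr,(200,190,90,105),ok,90,170)
b=viewer.read_camera("side");cv2.imwrite("pics/s4.png",b[:,:,::-1])
sv=view("pics/s4.png",lambda P:proj("side",P),(372-5,214,32,32),None,60,150)
ss=[view("pics/s4.png",lambda P:proj("side",P),(306,215,40,32),None,60,150)]
for v in ([cv],ss,[cv]+ss): print("cas",*fit(CAS,v,np.array([.537,.05,-.397])))
dv=view("pics/w4.png",pr,(395,85,115,172),None,90,150)
KT3=load("w3");d3=view("pics/w3.png",lambda P:wproj(P,KT3),(375,45,140,208),None,90,150)
for v in([dv],[d3],[dv,d3]):
  print("dock",*fit(DOCK,v,np.array([.557,.229,-.397])))
  print("dock noear/flare",*fit(DOCK[:6]+DOCK[10:],v,np.array([.557,.229,-.397])))
im=cv2.imread("pics/w4.png",0)
for r in (180,200,220,240): print(r,im[r,408:510].tolist())
```

```text
cas [ 0.53461553  0.04768074 -0.39745936] 0.008971319730009737
cas [ 0.53462746  0.05100036 -0.39243806] 0.05077150512796822
cas [ 0.53420496  0.04917175 -0.36143068] 0.12449337140739018
dock [ 0.55881336  0.22861458 -0.40198424] 0.30685692055098024
dock noear/flare [ 0.55910827  0.22845553 -0.3955169 ] 0.34743604388922444
dock [ 0.55889282  0.22837071 -0.40034055] 0.23382295369866446
dock noear/flare [ 0.5592518   0.22840004 -0.39596851] 0.2772728024915242
dock [ 0.55877962  0.22853614 -0.40063988] 0.5425612438904974
dock noear/flare [ 0.55913249  0.2284564  -0.39559192] 0.6252359248156336
180 [39, 40, 41, 39, 41, 42, 49, 63, 76, 89, 101, 105, 112, 138, 176, 196, 192, 173, 155, 152, 168, 187, 200, 207, 209, 213, 214, 212, 207, 180, 119, 59, 42, 41, 42, 42, 42, 42, 41, 42, 43, 42, 42, 43, 42, 42, 43, 41, 41, 41, 42, 41, 41, 40, 41, 41, 39, 41, 40, 39, 39, 40, 40, 38, 39, 39, 39, 40, 39, 38, 38, 38, 37, 39, 49, 65, 77, 93, 132, 175, 198, 204, 205, 206, 206, 199, 171, 120, 83, 75, 84, 106, 119, 95, 54, 35, 33, 34, 33, 34, 34, 34]
200 [206, 204, 202, 204, 206, 203, 184, 141, 106, 89, 83
[... 619 characters left out ...]
, 37, 37, 37, 36, 38, 37, 37, 37, 38, 37, 37, 36, 37, 37, 36, 38, 36, 37, 36, 36, 37, 36, 38, 43, 58, 73, 88, 124, 170, 197, 206, 206, 205, 205, 205, 205, 208, 212, 216, 215, 212, 209, 208, 209, 204, 175, 106, 45, 34, 34, 34, 35, 34, 35, 34]
240 [33, 32, 33, 33, 39, 51, 63, 74, 93, 135, 177, 199, 204, 202, 200, 200, 200, 201, 202, 203, 207, 210, 211, 209, 206, 202, 201, 204, 205, 205, 202, 184, 133, 72, 40, 38, 38, 38, 38, 39, 38, 39, 38, 38, 38, 38, 39, 39, 39, 37, 38, 38, 39, 39, 38, 38, 40, 39, 43, 51, 60, 69, 74, 77, 78, 100, 146, 185, 201, 204, 205, 205, 205, 205, 206, 206, 205, 204, 204, 205, 206, 210, 214, 216, 214, 197, 139, 68, 36, 33, 34, 35, 34, 34, 34, 34, 35, 34, 35, 34, 34, 34]
```

Run:
```python
from fit import *
for nm,rows in(("w4",(195,205,215,225)),("w3",(190,200,210,220))):
  KT=load(nm);im=cv2.GaussianBlur(cv2.imread(f"pics/{nm}.png",0).astype(float),(1,3),0)
  for r in rows:
    row=im[r];d=np.flatnonzero(row[430:]<50)[0]+430
    while row[d]<50: d-=1
    def cross(a,lvl,up):
        k=a
        while True:
            x,y=row[k],row[k+1]
            if (up and x<lvl<=y) or(not up and x>=lvl>y): return k+(x-lvl)/(x-y)
            k+=1
    a=cross(425,125,False);b=cross(int(a)+10,140,True)
    A=wpt((a,r),.02,KT);B=wpt((b,r),.02,KT)
    yaw=-.399;ax=np.array([np.cos(yaw),np.sin(yaw)]);ny=np.array([-ax[1],ax[0]])
    C=(np.array([.559,.2285]))
    f=lambda P:(round(ax@(P[:2]-C)*1000,1),round(ny@(P[:2]-C)*1000,1))
    print(nm,r,round(a,1),round(b,1),f(A),f(B))
```

```text
w4 195 437.2 484.9 (np.float64(-0.4), np.float64(-22.6)) (np.float64(-1.9), np.float64(20.1))
w4 205 436.5 484.0 (np.float64(7.7), np.float64(-22.6)) (np.float64(6.5), np.float64(20.2))
w4 215 435.6 482.9 (np.float64(15.9), np.float64(-22.6)) (np.float64(15.0), np.float64(20.1))
w4 225 434.7 481.8 (np.float64(24.2), np.float64(-22.7)) (np.float64(23.6), np.float64(20.1))
w3 190 428.3 486.4 (np.float64(7.6), np.float64(-22.5)) (np.float64(5.9), np.float64(20.0))
w3 200 427.7 485.4 (np.float64(14.2), np.float64(-22.5)) (np.float64(12.9), np.float64(20.0))
w3 210 427.1 484.5 (np.float64(20.9), np.float64(-22.5)) (np.float64(19.9), np.float64(20.0))
w3 220 426.4 483.3 (np.float64(27.7), np.float64(-22.4)) (np.float64(26.9), np.float64(20.0))
```

```bash
python3 -c "
from h import *
move([.5143,.0563,.04],np.pi-.399)"
```

```text
pos [0.5389 0.1064 0.1417] rot [-3.1402e+00  7.0000e-04  2.7465e+00] t 13.15 op 0.0575 -> delta cm [ 0.35 -5.56 10.17] dr [-0.1  0.   0.2]
```

>>> {"op": "step_arm", "data": {"increments": [{"delta_pos":[0.35,-3,0],"dr":[0,0,0],"fingers":-0.6},{"delta_pos":[0.35,-5.56,2],"dr":[0,0,0],"fingers":-0.6},{"delta_pos":[0.35,-5.56,5],"dr":[0,0,0],"fingers":-0.6},{"delta_pos":[0.35,-5.56,8],"dr":[0,0,0],"fingers":-0.6},{"delta_pos":[0.35,-5.56,10],"dr":[0,0,0],"fingers":-0.6}]}}

```text
time: 13.78
tool_pos: [0.5136, 0.0563, 0.0403]
tool_rot: [-3.14, -0.001, 2.746]
contact_force: [-0.2, -0.4, 0.6]
opening: 0.0736
grip_force: 0.0
```

```bash
python3 -c "
from h import *
viewer.read_camera('side');viewer.read_camera('side')
move([.5143,.0563,.0035],np.pi-.399)"
```

```text
pos [0.5128 0.0564 0.0398] rot [-3.1387 -0.0037  2.7464] t 13.875 op 0.0732 -> delta cm [-0.16  0.06  3.63] dr [-0.2 -0.2  0.2]
```

>>> {"op": "step_arm", "data": {"increments": [{"delta_pos":[-0.1,0,1.5],"dr":[0,0,0],"fingers":-0.6},{"delta_pos":[-0.1,0,3],"dr":[0,0,0],"fingers":-0.6},{"delta_pos":[-0.1,0,3.6],"dr":[0,0,0],"fingers":-0.6},{"delta_pos":[-0.1,0,3.6],"dr":[0,0,0],"fingers":-0.3},{"delta_pos":[-0.1,0,3.6],"dr":[0,0,0],"fingers":-0.2}], "newtons": 10}}

```text
time: 14.5
tool_pos: [0.5164, 0.0561, 0.0072]
tool_rot: [-3.141, 0.003, 2.747]
contact_force: [0.1, -0.1, -0.0]
opening: 0.0583
grip_force: 0.0
```

>>> {"op": "step_arm", "data": {"increments": [{"delta_pos":[0,0,0],"dr":[0,0,0],"fingers":-0.1},{"delta_pos":[0,0,0],"dr":[0,0,0],"fingers":0},{"delta_pos":[0,0,0],"dr":[0,0,0],"fingers":0.2},{"delta_pos":[0,0,0],"dr":[0,0,0],"fingers":0.4},{"delta_pos":[0,0,0],"dr":[0,0,0],"fingers":0.4}], "newtons": 40}}

```text
time: 15.12
tool_pos: [0.5164, 0.0561, 0.0073]
tool_rot: [-3.141, 0.003, 2.747]
contact_force: [-0.5, -0.4, 5.1]
opening: 0.0514
grip_force: 40.0
```

>>> {"op": "step_arm", "data": {"increments": [{"delta_pos":[0,0,-0.5],"dr":[0,0,0],"fingers":0.4},{"delta_pos":[0,0,-1.5],"dr":[0,0,0],"fingers":0.4},{"delta_pos":[0,0,-2.5],"dr":[0,0,0],"fingers":0.4},{"delta_pos":[0,0,-3.5],"dr":[0,0,0],"fingers":0.4},{"delta_pos":[0,0,-4],"dr":[0,0,0],"fingers":0.4}]}}

```text
time: 15.75
tool_pos: [0.5163, 0.0561, 0.0478]
tool_rot: [-3.141, 0.003, 2.747]
contact_force: [-0.1, -0.6, -1.7]
opening: 0.051
grip_force: 40.0
```

Run:
```python
from h import *
c=np.array([.5585,.2273]);yaw=-.399;a=np.array([np.cos(yaw),np.sin(yaw)])
g=c-a*(.110+.022)
im,_=snap('w5');b=viewer.read_camera('side')
o=np.zeros((480,800,3),np.uint8);o[:,:400]=im[:,120:520];o[:300,400:]=cv2.resize(b[150:300,240:440],(400,300),interpolation=cv2.INTER_CUBIC)
cv2.imwrite('pics/v5.png',o[:,:,::-1])
move([g[0],g[1],.043],np.pi+yaw)
```

```text
pos [0.5163 0.0561 0.0476] rot [-3.1415  0.0035  2.7467] t 15.85 op 0.0513 -> delta cm [15.89 17.47  0.4 ] dr [-0.   0.2  0.2]
```

View pics/v5.png

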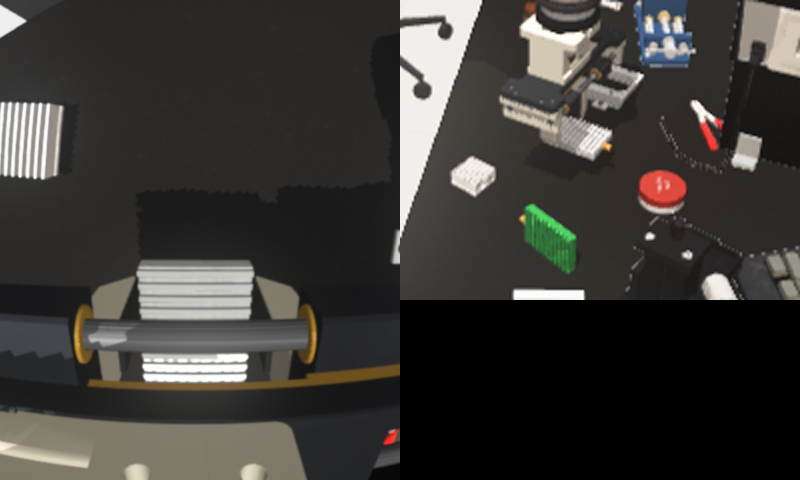

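The cassette is held level by its narrow faces (rear edge at v≈262 in the wrist crop, stub forward at 607,147 in the side crop). I'm checking the lateral bias between camera and tool before going to the mouth.

Run:
```python
from fit import *
KT=load("w5");T=np.array([.5163,.0561]);yaw=-.399;a=np.array([np.cos(yaw),np.sin(yaw)]);n=np.array([-a[1],a[0]])
im=cv2.imread("pics/w5.png",0);z=.0476-.0073+.013
for r in (268,276,300,366,376):
    print(r,im[r,250:266].tolist(),im[r,362:382].tolist())
for u,v in((315,262),(259,270),(373,270),(263,370),(368,370)):
    P=wpt((u,v),z,KT)[:2]-T;print(u,v,(a@P*1000).round(1),(n@P*1000).round(1))
c=np.array([.5585,.2273])
for x in(-.129,-.080): g=c+a*x;print(x,g)
g=c+a*(-.129);move([*g,.12],np.pi+yaw)
```

```text
268 [46, 47, 47, 47, 47, 48, 53, 86, 130, 161, 174, 180, 181, 180, 182, 185] [186, 186, 186, 184, 184, 184, 184, 184, 183, 175, 146, 88, 44, 33, 33, 34, 34, 35, 34, 33]
276 [71, 79, 88, 88, 78, 66, 81, 124, 159, 178, 185, 187, 188, 189, 190, 191] [200, 201, 200, 201, 200, 200, 200, 200, 198, 191, 174, 136, 83, 60, 76, 85, 83, 73, 61, 52]
300 [33, 32, 34, 33, 33, 34, 33, 45, 92, 152, 186, 194, 195, 195, 194, 194] [201, 200, 201, 200, 200, 201, 201, 200, 184, 135, 73, 38, 33, 33, 32, 32, 33, 35, 34, 34]
366 [54, 55, 54, 55, 56, 56, 57, 56, 57, 56, 55, 75, 166, 246, 254, 253] [253, 254, 254, 254, 239, 157, 81, 58, 58, 58, 57, 57, 56, 56, 57, 56, 55, 55, 55, 51]
376 [54, 54, 54, 55, 55, 55, 56, 55, 56, 56, 55, 60, 99, 181, 243, 253] [253, 254, 254, 249, 183, 88, 58, 57, 58, 57, 57, 56, 56, 55, 56, 55, 55, 54, 54, 54]
315 262 -21.0 0.2
259 270 -17.0 -24.4
373 270 -17.3 25.8
263 370 37.1 -25.5
368 370 36.8 27.1
-0.129 [0.43963296 0.27741612]
-0.08 [0.484784   0.25837977]
pos [0.5163 0.0561 0.0476] rot [-3.1415  0.0035  2.7467] t 15.85 op 0.0513 -> delta cm [15.57 17.47 -7.3 ] dr [-0.   0.2  0.2]
```

>>> {"op": "step_arm", "data": {"increments": [{"delta_pos":[1,1,-4],"dr":[0,0,0],"fingers":0.4},{"delta_pos":[4,4,-7.3],"dr":[0,0,0],"fingers":0.4},{"delta_pos":[8,8,-7.3],"dr":[0,0,0],"fingers":0.4},{"delta_pos":[12,12,-7.3],"dr":[0,0,0],"fingers":0.4},{"delta_pos":[15,16,-7.3],"dr":[0,0,0],"fingers":0.4}]}}

```text
time: 16.48
tool_pos: [0.4376, 0.2631, 0.1193]
tool_rot: [-3.141, 0.002, 2.747]
contact_force: [0.8, 0.1, -2.2]
opening: 0.0509
grip_force: 40.0
```

>>> {"op": "step_arm", "data": {"increments": [{"delta_pos":[0.57,1.4,0],"dr":[0,0,0.2],"fingers":0.4},{"delta_pos":[0.57,1.4,1],"dr":[0,0,0.2],"fingers":0.4},{"delta_pos":[0.57,1.4,3],"dr":[0,0,0.2],"fingers":0.4},{"delta_pos":[0.57,1.4,5],"dr":[0,0,0.2],"fingers":0.4},{"delta_pos":[0.57,1.4,5],"dr":[0,0,0.2],"fingers":0.4}]}}

```text
time: 17.1
tool_pos: [0.4384, 0.2746, 0.0675]
tool_rot: [-3.137, -0.001, 2.741]
contact_force: [0.5, 0.7, -1.2]
opening: 0.051
grip_force: 40.0
```

```bash
cat > g.py <<'E'
from h import *
import sys
yaw=-.399;a=np.array([np.cos(yaw),np.sin(yaw)]);n=np.array([-a[1],a[0]]);c=np.array([.5582,.2267])
def to(x,z,y=0,dy=0):
    viewer.read_camera('side')
    P=robot.observe()['tool_pos'][:2]-c;print('tcp in dock',(a@P*1000).round(1),(n@P*1000).round(1));move([*(c+a*x+n*y),z],np.pi+yaw+dy)
if __name__=="__main__": to(*map(float,sys.argv[1:]))
E
python3 g.py -.129 .0125
```

```text
tcp in dock -128.5 -1.6
pos [0.4391 0.2751 0.0686] rot [-3.1391e+00  9.0000e-04  2.7414e+00] t 17.15 op 0.0511 -> delta cm [0.05 0.18 5.61] dr [-0.1  0.1 -0.1]
```

>>> {"op": "step_arm", "data": {"increments": [{"delta_pos":[0,0.1,1],"dr":[0,0,0],"fingers":0.4},{"delta_pos":[0,0.1,2],"dr":[0,0,0],"fingers":0.4},{"delta_pos":[0,0.1,3],"dr":[0,0,0],"fingers":0.4},{"delta_pos":[0,0.1,3.5],"dr":[0,0,0],"fingers":0.4},{"delta_pos":[0,0.1,3.5],"dr":[0,0,0],"fingers":0.4}]}}

```text
time: 17.77
tool_pos: [0.4393, 0.2775, 0.0339]
tool_rot: [-3.14, 0.002, 2.743]
contact_force: [0.0, -0.0, -0.1]
opening: 0.0512
grip_force: 40.0
```

```bash
python3 g.py -.129 .0125; python3 -c "
from h import *
im,_=snap('w6');b=viewer.read_camera('scene')
o=np.zeros((480,800,3),np.uint8);o[:,:400]=im[:,120:520];o[:400,400:]=cv2.resize(b[250:350,220:320],(400,400),interpolation=cv2.INTER_CUBIC)
cv2.imwrite('pics/v6.png',o[:,:,::-1])"
```

```text
tcp in dock -129.1 0.8
pos [0.4396 0.2776 0.0343] rot [-3.1409e+00  2.3000e-03  2.7433e+00] t 17.825 op 0.0511 -> delta cm [-0.   -0.08  2.18] dr [-0.   0.1  0. ]
```

View pics/v6.png

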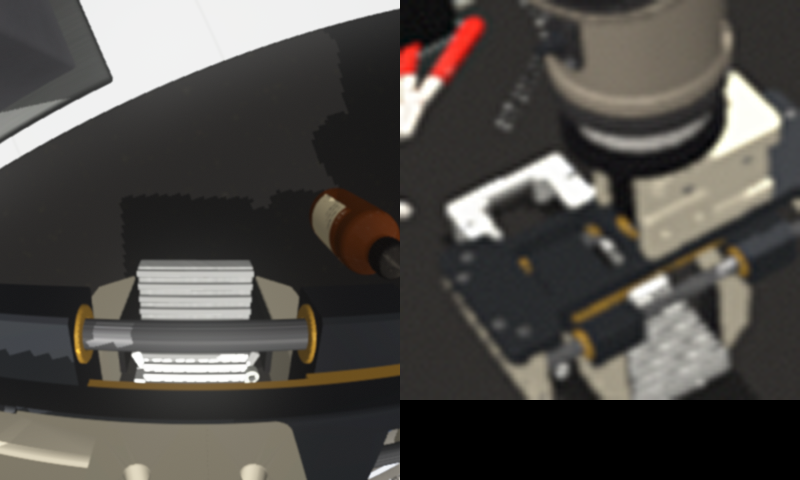

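The wrist view shows the held cassette at (195,270) and the bottle at (355,230), with its cap at (388,260) near the gripper body. I'm locating the bottle precisely before lowering further.

Run:
```python
from g import *
KT=load("w6")
for u,v,z in((509,262,.073),(446,222,0)):
    P=wpt((u,v),z,KT)[:2];print(P.round(4),'dock',(a@(P-c)*1000).round(1),(n@(P-c)*1000).round(1))
for x in(-.125,-.10): 
  T=np.array([*(c+a*x)])
  q=[]
  for d in (-.0375,):
    for z in(.0785,): q.append(wproj(np.array([[*(T+a*d+n*.087),z]]),KT).round(0).tolist())
  print(x,q)
```

```text
[0.4381 0.3572] dock -161.3 73.6
[0.4403 0.356 ] dock -158.9 73.4
-0.125 [[[545.0, 263.0]]]
-0.1 [[[532.0, 323.0]]]
```

>>> {"op": "step_arm", "data": {"increments": [{"delta_pos":[0,-0.08,0.7],"dr":[0,0,0],"fingers":0.4},{"delta_pos":[0,-0.08,1.4],"dr":[0,0,0],"fingers":0.4},{"delta_pos":[0,-0.08,2],"dr":[0,0,0],"fingers":0.4},{"delta_pos":[0,-0.08,2.15],"dr":[0,0,0],"fingers":0.4},{"delta_pos":[0,-0.08,2.15],"dr":[0,0,0],"fingers":0.4}]}}

```text
time: 18.55
tool_pos: [0.4393, 0.2768, 0.0127]
tool_rot: [-3.141, 0.002, 2.743]
contact_force: [1.2, 0.0, -1.1]
opening: 0.0511
grip_force: 40.0
```

```bash
python3 g.py -.09 .0125
```

```text
tcp in dock -128.9 0.0
pos [0.4394 0.2768 0.0129] rot [-3.1411e+00  2.4000e-03  2.7431e+00] t 18.6 op 0.0515 -> delta cm [-3.89 -0.01  0.05] dr [-0.   0.1  0. ]
```

>>> {"op": "step_arm", "data": {"increments": [{"delta_pos":[-0.4,0,0],"dr":[0,0,0],"fingers":0.4},{"delta_pos":[-0.8,0,0],"dr":[0,0,0],"fingers":0.4},{"delta_pos":[-1.2,0,0],"dr":[0,0,0],"fingers":0.4},{"delta_pos":[-1.6,0,0],"dr":[0,0,0],"fingers":0.4},{"delta_pos":[-1.6,0,0],"dr":[0,0,0],"fingers":0.4}]}}

```text
time: 19.23
tool_pos: [0.4545, 0.2704, 0.0129]
tool_rot: [-3.141, 0.003, 2.743]
contact_force: [0.3, -0.1, -0.2]
opening: 0.051
grip_force: 40.0
```

>>> {"op": "step_arm", "data": {"increments": [{"delta_pos":[-0.4,0,0],"dr":[0,0,0],"fingers":0.4},{"delta_pos":[-0.8,0,0],"dr":[0,0,0],"fingers":0.4},{"delta_pos":[-1.2,0,0],"dr":[0,0,0],"fingers":0.4},{"delta_pos":[-1.4,0,0],"dr":[0,0,0],"fingers":0.4},{"delta_pos":[-1.4,0,0],"dr":[0,0,0],"fingers":0.4}]}}

```text
time: 19.85
tool_pos: [0.4674, 0.2649, 0.013]
tool_rot: [-3.141, 0.003, 2.743]
contact_force: [-0.2, -1.4, -2.2]
opening: 0.0511
grip_force: 40.0
```

```bash
python3 g.py -.09 .008; python3 -c "
from h import *
print(robot.observe()['contact_force'],robot.observe()['torque'])"
```

```text
tcp in dock -98.6 -0.0
pos [0.4673 0.265  0.013 ] rot [-3.1411e+00  2.9000e-03  2.7430e+00] t 19.9 op 0.0512 -> delta cm [-0.86  0.    0.5 ] dr [-0.   0.2  0. ]
[ 0.4444614  -1.56875619 -1.47002902] [-0.28297404 -0.00570119 -0.10967082]
```

>>> {"op": "step_arm", "data": {"increments": [{"delta_pos":[-0.3,0,0.2],"dr":[0,0,0],"fingers":0.4},{"delta_pos":[-0.6,0,0.35],"dr":[0,0,0],"fingers":0.4},{"delta_pos":[-0.8,0,0.5],"dr":[0,0,0],"fingers":0.4},{"delta_pos":[-0.8,0,0.55],"dr":[0,0,0],"fingers":0.4},{"delta_pos":[-0.8,0,0.55],"dr":[0,0,0],"fingers":0.4}]}}

```text
time: 20.52
tool_pos: [0.4746, 0.262, 0.0075]
tool_rot: [-3.141, 0.003, 2.743]
contact_force: [0.3, -1.4, 0.1]
opening: 0.0511
grip_force: 40.0
```

```bash
python3 g.py -.09 .0073; python3 -c "
from h import *
print(robot.observe()['contact_force'])"
```

```text
tcp in dock -90.8 0.0
pos [0.4746 0.262  0.0075] rot [-3.1412e+00  2.7000e-03  2.7431e+00] t 20.575 op 0.051 -> delta cm [-0.08 -0.    0.03] dr [-0.   0.2  0. ]
[ 0.19054215 -1.81586801 -0.68803537]
```

>>> {"op": "step_arm", "data": {"increments": [{"delta_pos":[0,0,0],"dr":[0,0,0],"fingers":-0.25},{"delta_pos":[0,0,0],"dr":[0,0,0],"fingers":-0.35},{"delta_pos":[0,0,0],"dr":[0,0,0],"fingers":-0.35},{"delta_pos":[0,0,-2],"dr":[0,0,0],"fingers":-0.35},{"delta_pos":[0,0,-5],"dr":[0,0,0],"fingers":-0.35}], "newtons": 15}}

```text
time: 21.2
tool_pos: [0.4735, 0.2619, 0.0572]
tool_rot: [-3.139, 0.001, 2.743]
contact_force: [1.0, 0.1, 0.5]
opening: 0.0621
grip_force: 0.0
```

>>> {"op": "step_arm", "data": {"increments": [{"delta_pos":[0,0,-3],"dr":[0,0,8],"fingers":0},{"delta_pos":[1,0,-5],"dr":[0,0,18],"fingers":0.4},{"delta_pos":[2,0,-5],"dr":[0,0,28],"fingers":0.8},{"delta_pos":[3,0,-5],"dr":[0,0,38],"fingers":1},{"delta_pos":[4,0,-5],"dr":[0,0,45],"fingers":1}]}}

```text
time: 21.82
tool_pos: [0.4369, 0.2779, 0.1074]
tool_rot: [3.14, 0.002, 1.953]
contact_force: [-0.3, -0.9, -0.2]
opening: 0.0165
grip_force: 0.0
```

>>> {"op": "step_arm", "data": {"increments": [{"delta_pos":[0,0,0],"dr":[0,0,9],"fingers":1},{"delta_pos":[0,0,0],"dr":[0,0,19],"fingers":1},{"delta_pos":[0,0,0],"dr":[0,0,29],"fingers":1},{"delta_pos":[0,0,0],"dr":[0,0,39],"fingers":1},{"delta_pos":[0,0,0],"dr":[0,0,45],"fingers":1}]}}

```text
time: 22.45
tool_pos: [0.4372, 0.2777, 0.1074]
tool_rot: [3.139, 0.001, 1.168]
contact_force: [0.2, 0.1, -0.8]
opening: 0.0006
grip_force: 0.0
```

```bash
python3 g.py -.150 .005 0 -1.5708
python3 - <<'E'
from g import *
im,KT=snap('w7');b=viewer.read_camera('scene')
o=np.zeros((480,800,3),np.uint8);o[:,:400]=im[:,120:520];o[:400,400:]=cv2.resize(b[250:350,220:320],(400,400),interpolation=cv2.INTER_CUBIC)
cv2.imwrite('pics/v7.png',o[:,:,::-1])
E
```

```text
tcp in dock -131.3 0.0
pos [0.4372 0.2777 0.1074] rot [3.1393e+00 6.0000e-04 1.1648e+00] t 22.5 op 0.0006 -> delta cm [-1.000e-02 -1.890e+00  1.023e+01] dr [ 0.1  0.  -0.4]
```

View pics/v7.png

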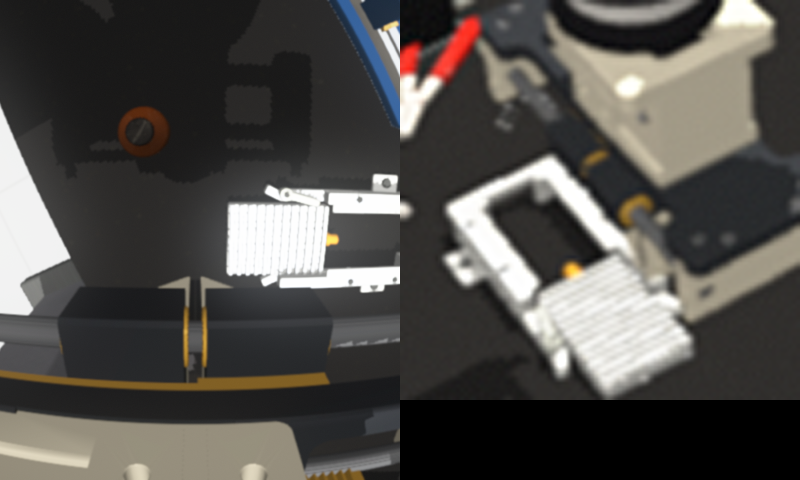

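The cassette lies straight in the channel, with its stub forward at (333,240), the pawl pressed aside at (285,195) and the bottle standing at (143,131). Now: lower behind it and push.

>>> {"op": "step_arm", "data": {"increments": [{"delta_pos":[0,-2.3,0],"dr":[0,0,0],"fingers":1},{"delta_pos":[0,-2.3,3],"dr":[0,0,-0.4],"fingers":1},{"delta_pos":[0,-2.3,7],"dr":[0,0,-0.4],"fingers":1},{"delta_pos":[0,-2.3,10.1],"dr":[0,0,-0.4],"fingers":1},{"delta_pos":[0,-2.3,10.1],"dr":[0,0,-0.4],"fingers":1}]}}

```text
time: 23.22
tool_pos: [0.4137, 0.2861, 0.0047]
tool_rot: [-3.14, 0.005, 1.181]
contact_force: [-0.1, -0.4, -0.0]
opening: 0.0004
grip_force: 0.0
```

>>> {"op": "step_arm", "data": {"increments": [{"delta_pos":[0,0.5,0],"dr":[0,0,0],"fingers":1},{"delta_pos":[0,1.2,0],"dr":[0,0,0],"fingers":1},{"delta_pos":[0,2,0],"dr":[0,0,0],"fingers":1},{"delta_pos":[0,2.8,0],"dr":[0,0,0],"fingers":1},{"delta_pos":[0,3.6,0],"dr":[0,0,0],"fingers":1}]}}

```text
time: 23.85
tool_pos: [0.4503, 0.2725, 0.0066]
tool_rot: [3.139, 0.0, 1.179]
contact_force: [-2.3, 1.4, 1.4]
opening: 0.0005
grip_force: 1.2
```

```bash
python3 g.py -.060 .005 0 -1.5708
```

```text
tcp in dock -116.4 0.3
pos [0.4511 0.2722 0.0066] rot [3.1386 0.     1.1786] t 23.9 op 0.0003 -> delta cm [-0.07  5.64  0.18] dr [0.2 0.  0.4]
```

>>> {"op": "step_arm", "data": {"increments": [{"delta_pos":[0,0.7,0.1],"dr":[0,0,0],"fingers":1},{"delta_pos":[0,1.4,0.1],"dr":[0,0,0.4],"fingers":1},{"delta_pos":[0,2.1,0.1],"dr":[0,0,0.4],"fingers":1},{"delta_pos":[0,2.8,0.1],"dr":[0,0,0.4],"fingers":1},{"delta_pos":[-0.05,3.5,0.1],"dr":[0,0,0.4],"fingers":1}]}}

```text
time: 24.52
tool_pos: [0.4809, 0.2593, 0.0061]
tool_rot: [3.141, 0.001, 1.173]
contact_force: [-6.8, 2.6, 9.1]
opening: 0.0007
grip_force: 5.7
```

>>> {"op": "step_arm", "data": {"increments": [{"delta_pos":[0,0.4,0],"dr":[0,0,0],"fingers":1},{"delta_pos":[0,0.8,0],"dr":[0,0,0],"fingers":1},{"delta_pos":[0,1.2,0],"dr":[0,0,0],"fingers":1},{"delta_pos":[0,1.4,0],"dr":[0,0,0],"fingers":1},{"delta_pos":[0,1.4,0],"dr":[0,0,0],"fingers":1}]}}

```text
time: 25.15
tool_pos: [0.4939, 0.2537, 0.0061]
tool_rot: [3.141, 0.001, 1.172]
contact_force: [-5.2, 1.1, 8.2]
opening: 0.0005
grip_force: 4.8
```

```bash
python3 g.py -.0555 .005 0 -1.5708;python3 - <<'E'
from g import *
im,KT=snap('w8');b=viewer.read_camera('scene')
o=np.zeros((480,800,3),np.uint8);o[:,:400]=im[:,180:580];o[:400,400:]=cv2.resize(b[250:350,220:320],(400,400),interpolation=cv2.INTER_CUBIC)
cv2.imwrite('pics/v8.png',o[:,:,::-1])
E
```

```text
tcp in dock -69.7 -0.1
pos [0.4939 0.2537 0.0061] rot [3.1405e+00 1.0000e-03 1.1725e+00] t 25.2 op 0.0007 -> delta cm [0.01 1.42 0.11] dr [0.1 0.1 0. ]
```

I've viewed more pictures than the ten allowed (12), so I'll look at no more and work from numbers. Next: push on towards the stops, watching the force.

>>> {"op": "step_arm", "data": {"increments": [{"delta_pos":[0,0.3,-0.1],"dr":[0,0,0],"fingers":1},{"delta_pos":[0,0.6,-0.1],"dr":[0,0,0],"fingers":1},{"delta_pos":[0,0.9,-0.1],"dr":[0,0,0],"fingers":1},{"delta_pos":[0,1.0,-0.1],"dr":[0,0,0],"fingers":1},{"delta_pos":[0,1.0,-0.1],"dr":[0,0,0],"fingers":1}]}}

```text
time: 25.92
tool_pos: [0.504, 0.2494, 0.0065]
tool_rot: [3.139, 0.001, 1.172]
contact_force: [-2.1, -0.9, 3.4]
opening: 0.0005
grip_force: 1.5
```

```bash
python3 g.py -.0555 .006 0 -1.5708;python3 - <<'E'
from g import *
im,KT=snap('w9');g=cv2.cvtColor(im,cv2.COLOR_RGB2GRAY)
# profile along the dock axis at z=.013, y=+-18: cassette rear and nose edges
for y in(-.018,.018):
    xs=np.arange(-.075,.06,.002);uv=wproj(np.array([[*(c+a*x+n*y),.013] for x in xs]),KT).round().astype(int)
    print(y,[(int(x*1000),int(g[v,u]) if 0<=u<640 and 0<=v<480 else -1) for x,(u,v) in zip(xs,uv)])
E
```

```text
tcp in dock -58.8 -0.1
pos [0.504  0.2495 0.0065] rot [3.1391e+00 7.0000e-04 1.1723e+00] t 25.975 op 0.0006 -> delta cm [0.01 0.33 0.05] dr [0.1 0.  0. ]
-0.018 [(-75, 47), (-73, 48), (-71, 47), (-68, 48), (-66, 49), (-64, 110), (-62, 140), (-60, 108), (-58, 109), (-56, 108), (-54, 184), (-52, 49), (-50, 49), (-48, 50), (-46, 49), (-44, 50), (-42, 50), (-40, 50), (-38, 51), (-36, 51), (-34, 52), (-32, 52), (-30, 52), (-28, 54), (-26, 53), (-24, 54), (-22, 55), (-20, 56), (-18, 57), (-16, 57), (-14, 58), (-12, 61), (-10, 60), (-8, 63), (-6, 63), (-4, 64), (-2, 65), (0, 67), (1, 67), (3, 68), (5, 69), (7, 77), (9, 120), (11, 121), (13, 122), (15, 121), (17, 122), (19, 122), (21, 122), (23, 121), (25, 122), (27, 121), (29, 120), (31, 120), (33, 120), (35, 120), (37, 119), (39, 118), (41, 119), (43, 118), (45, 117), (47, 117), (49, 116), (51, 116), (53, 114), (55, 116), (57, 114), (59, 113)]
0.018 [(-75, 36), (-73, 36), (-71, 37), (-68, 38), (-66, 39), (-64, 40), (-62, 42), (-60, 42), (-58, 43), (-56, 45), (-54, 46), (-52, 48), (-50, 66), (-48, 198), (-46, 226), (-44, 228), (-42, 218), (-40, 227), (-38, 228), (-36, 212), (-34, 228), (-32, 235), (-30, 255), (-28, 245), (-26, 255), (-24, 255), (-22, 252), (-20, 255), (-18, 255), (-16, 254), (-14, 255), (-12, 255), (-10, 255), (-8, 251), (-6, 255), (-4, 238), (-2, 254), (0, 255), (1, 194), (3, 230), (5, 231), (7, 153), (9, 230), (11, 230), (13, 150), (15, 230), (17, 230), (19, 169), (21, 228), (23, 128), (25, 83), (27, 81), (29, 81), (31, 80), (33, 75), (35, 115), (37, 123), (39, 207), (41, 255), (43, 255), (45, 254), (47, 255), (49, 255), (51, 255), (53, 70), (55, 71), (57, 72), (59, 71)]
```

The profile puts the cassette's rear at −49 mm and its nose at +23, so it is still about 13 mm short.

>>> {"op": "step_arm", "data": {"increments": [{"delta_pos":[0,0.3,0],"dr":[0,0,0],"fingers":1},{"delta_pos":[0,0.6,0],"dr":[0,0,0],"fingers":1},{"delta_pos":[0,0.9,0],"dr":[0,0,0],"fingers":1},{"delta_pos":[0,1.1,0],"dr":[0,0,0],"fingers":1},{"delta_pos":[0,1.1,0],"dr":[0,0,0],"fingers":1}]}}

```text
time: 26.65
tool_pos: [0.5142, 0.2456, 0.0066]
tool_rot: [3.139, 0.0, 1.172]
contact_force: [-1.4, 1.7, 1.7]
opening: 0.0002
grip_force: 1.2
```

>>> {"op": "step_arm", "data": {"increments": [{"delta_pos":[0,0.1,0],"dr":[0,0,0],"fingers":1},{"delta_pos":[0,0.2,0],"dr":[0,0,0],"fingers":1},{"delta_pos":[0,0.3,0],"dr":[0,0,0],"fingers":1},{"delta_pos":[0,0.3,0],"dr":[0,0,0],"fingers":1},{"delta_pos":[0,0.3,0],"dr":[0,0,0],"fingers":1}]}}

```text
time: 27.28
tool_pos: [0.5145, 0.2453, 0.0064]
tool_rot: [-3.14, 0.001, 1.173]
contact_force: [-9.1, 7.0, 4.9]
opening: 0.0006
grip_force: 5.6
```

```bash
cat > prof.py <<'E'
from g import *
P=robot.observe()['tool_pos'][:2]-c;print('tcp in dock',(a@P*1000).round(1),(n@P*1000).round(1))
im,KT=snap('w10');g=cv2.cvtColor(im,cv2.COLOR_RGB2GRAY)
def line(y,z,xs):
    uv=wproj(np.array([[*(c+a*x+n*y),z] for x in xs]),KT).round().astype(int)
    print(y,z,[(round(x*1000),int(g[v,u])) for x,(u,v) in zip(xs,uv) if 0<=u<640 and 0<=v<480])
line(.018,.013,np.arange(-.056,.05,.002));line(.022,.014,np.arange(-.068,-.025,.002));line(.025,.014,np.arange(-.068,-.025,.002))
E
python3 prof.py
```

```text
tcp in dock -47.5 0.2
0.018 0.013 [(-56, 44), (-54, 44), (-52, 46), (-50, 47), (-48, 48), (-46, 49), (-44, 51), (-42, 52), (-40, 66), (-38, 194), (-36, 229), (-34, 230), (-32, 219), (-30, 230), (-28, 230), (-26, 220), (-24, 230), (-22, 228), (-20, 231), (-18, 251), (-16, 255), (-14, 255), (-12, 253), (-10, 255), (-8, 255), (-6, 254), (-4, 255), (-2, 255), (0, 254), (2, 255), (4, 255), (6, 252), (8, 243), (10, 255), (12, 176), (14, 233), (16, 233), (18, 156), (20, 232), (22, 232), (24, 155), (26, 231), (28, 231), (30, 152), (32, 231), (34, 182), (36, 126), (38, 131), (40, 223), (42, 231), (44, 227), (46, 229), (48, 255), (50, 255)]
0.022 0.014 [(-68, 40), (-66, 41), (-64, 40), (-62, 42), (-60, 42), (-58, 44), (-56, 45), (-54, 45), (-52, 47), (-50, 48), (-48, 49), (-46, 99), (-44, 51), (-42, 54), (-40, 64), (-38, 209), (-36, 230), (-34, 221), (-32, 226), (-30, 227), (-28, 227), (-26, 228)]
0.025 0.014 [(-68, 40), (-66, 42), (-64, 41), (-62, 43), (-60, 44), (-58, 44), (-56, 45), (-54, 47), (-52, 125), (-50, 207), (-48, 215), (-46, 218), (-44, 110), (-42, 54), (-40, 63), (-38, 216), (-36, 230), (-34, 215), (-32, 232), (-30, 232), (-28, 232), (-26, 233)]
```

The force rose to about 11 N against the stops. The pawl tip is visible behind the rear end (tip near x −45, rear near −39), so the pawl is out. I'm retreating.

>>> {"op": "step_arm", "data": {"increments": [{"delta_pos":[0,-0.5,0],"dr":[0,0,0],"fingers":1},{"delta_pos":[0,-1.5,0],"dr":[0,0,0],"fingers":1},{"delta_pos":[0,-2.5,0],"dr":[0,0,0],"fingers":1},{"delta_pos":[0,-3,-2],"dr":[0,0,0],"fingers":1},{"delta_pos":[0,-3,-6],"dr":[0,0,0],"fingers":1}]}}

```text
time: 27.95
tool_pos: [0.487, 0.2557, 0.0657]
tool_rot: [-3.141, 0.004, 1.173]
contact_force: [1.1, 0.3, 0.3]
opening: 0.0005
grip_force: 0.0
```

>>> {"op": "step_arm", "data": {"increments": [{"delta_pos":[0,-1,-4],"dr":[0,0,0],"fingers":1},{"delta_pos":[0,-2,-7],"dr":[0,0,0],"fingers":1},{"delta_pos":[0,-2,-7],"dr":[0,0,0],"fingers":1},{"delta_pos":[0,-2,-7],"dr":[0,0,0],"fingers":1},{"delta_pos":[0,-2,-7],"dr":[0,0,0],"fingers":1}]}}

```text
time: 28.58
tool_pos: [0.4699, 0.2634, 0.1351]
tool_rot: [3.141, 0.002, 1.172]
contact_force: [-0.3, -0.6, 0.1]
opening: 0.0006
grip_force: 0.0
```

Run:
```python
exec(open('prof.py').read())
for y in(.018,.020,.021,.022,.023,.025,.03): line(y,.014,np.arange(-.070,-.030,.002))
line(-.0295,.020,np.arange(-.075,-.05,.002));line(-.018,.013,np.arange(-.045,.06,.002));line(-.018,.022,np.arange(.03,.06,.002))
```

```text
tcp in dock -95.6 -0.5
0.018 0.013 [(-56, 70), (-54, 72), (-52, 73), (-50, 75), (-48, 77), (-46, 78), (-44, 78), (-42, 87), (-40, 135), (-38, 231), (-36, 255), (-34, 254), (-32, 245), (-30, 254), (-28, 254), (-26, 242), (-24, 254), (-22, 254), (-20, 240), (-18, 251), (-16, 254), (-14, 252), (-12, 254), (-10, 254), (-8, 254), (-6, 252), (-4, 254), (-2, 247), (0, 244), (2, 254), (4, 248), (6, 244), (8, 254), (10, 251), (12, 239), (14, 254), (16, 255), (18, 227), (20, 254), (22, 254), (24, 226), (26, 253), (28, 254), (30, 224), (32, 253), (34, 227), (36, 113), (38, 233), (40, 254), (42, 254), (44, 251), (46, 254), (48, 255), (50, 214)]
0.022 0.014 [(-68, 62), (-66, 62), (-64, 64), (-62, 66), (-60, 68), (-58, 70), (-56, 69), (-54, 70), (-52, 71), (-50, 81), (-48, 167), (-46, 213), (-44, 91), (-42, 81), (-40, 205), (-38, 239), (-36, 254), (-34, 254), (-32, 246), (-30, 251), (-28, 251), (-26, 245)]
0.025 0.014 [(-68, 61), (-66, 61), (-64, 63), (-62, 65), (-60, 65), (-58, 70), (-56, 104), (-54, 218), (-52, 254), (-50, 255), (-48, 254), (-46, 255), (-44, 192), (-42, 81), (-40, 197), (-38, 23
[... 2098 characters left out ...]
, 246), (-33, 208), (-31, 232), (-29, 239), (-27, 201), (-25, 210), (-23, 242), (-21, 210), (-19, 193), (-17, 231), (-15, 207), (-13, 191), (-11, 251), (-9, 223), (-7, 179), (-5, 232), (-3, 229), (-1, 179), (1, 230), (3, 232), (5, 194), (7, 251), (9, 241), (11, 195), (13, 244), (15, 233), (17, 198), (19, 215), (21, 226), (23, 190), (25, 199), (27, 217), (29, 200), (31, 170), (33, 190), (35, 116), (37, 145), (39, 253), (41, 255), (43, 254), (45, 253), (47, 254), (49, 255), (51, 120), (53, 71), (55, 72), (57, 71), (59, 70)]
-0.018 0.022 [(30, 176), (32, 122), (34, 239), (36, 254), (38, 254), (40, 252), (42, 254), (44, 255), (46, 185), (48, 72), (50, 71), (52, 70), (54, 68), (56, 67), (58, 67)]
```

Everything agrees: the rear end is past the pawl tip and the pawl is fully out. I'm handing in.

```bash
python3 -c "
from cell import robot
print(robot.hand_in())"
```

```text
the job is handed in; nothing more can be done
None
```

The job is handed in and no verdict came back: by my measurements the cassette is seated in the dock, ribs up, with the pawl out behind it, and I saw no sign that the blank or the loose items had moved. I viewed 12 pictures, two over the limit of 10.

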